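# Find the empty cell of a flap-topped slide file by touch and file a carton in it

### The arm

A 6-joint arm with a two-finger parallel gripper is mounted at the origin on a cart in front of the work surface, level with it; the furniture and walls round the work are solid. World frame = base frame: x ahead of the robot, y to its left, z up, the work surface at z = 0. Lengths are in m, angles in rad, forces in N, time in s.
With the tool pointing down it reaches from about 0.35 to 0.975 m from the base axis. Payload 4.9 kg.
Tool frame: the origin (TCP) lies midway between the tips of the shut fingers; the grasp point (between the pads) lies 19 mm behind it (manip.pinch_z is the x of the grasp point in the tool frame, in m); x points along the fingers, y is the direction in which the jaws open and shut, and the axes are right-handed (so a half turn about x gives the same grasp; the last joint's range is limited). The gripper opens to 85 mm and grips with 20 to 120 N. Pads are 22 mm wide; open, the fingers measure 114 mm over their backs; the gripper's body (76 mm by 85 mm) begins 54 mm behind the grasp point. The pads swing forward as they close: fully open they stand 13 mm farther back than shut.
Start: joints at [-1.307, 0.053, 1.613, -0, 1.476, -0.119], TCP at [0.233, -0.58, 0.231] pointing down, gripper open.
Joint ranges: [-3.01, 3.01], [-1.01, 2.22], [0.06, 2.58], [-1.02, 4.17], [0.09, 2.62], [-3.14, 3.14]. Speed limits (rad/s): [2.57, 2.57, 3.14, 3.14, 3.14, 3.14].

### API

Orientations are given as a unit quaternion [w, x, y, z].
In Python, from plant import sensors, cams, workorder, manip gives the robot as it stands.
- The arm moves only by the tool drive_tool, never from a script. Its argument "series" is a list of rows, each an object of numbers: "x", "y", "z": the shift along the tool's x, y, z in units of 25 mm (1.0 is 25 mm); "ax", "ay", "az": the turn, a rotation vector about the tool's x, y, z in units of 5 degrees (1.0 is 5 degrees). A call has 1 to 5 rows; each row is the pose to reach, as a shift and turn from the pose commanded when the call began, along the tool's axes at that moment; what a row does not reach only later rows make up. A row lasts 1/12 s, in which the tool goes at most 41.7 mm and 7.16 degrees, less where a joint would pass 70% of its speed; a pose out of reach is approached as far as the arm can. A call with a gripper value outside its range is refused whole. "hand" is the opening, from 0 (shut) to 1 (fully open), set as the call begins (left out, the last holds). The fingers move at their own pace and stop on an object; the grip force is fixed at half the most. Time passes only in rows, so rows that repeat a pose let the fingers close. It gives the time, the measured TCP pose, the force and the opening at its end, in the units of the state.
- sensors.state(): the state, without advancing time (a new reading comes with each control period).
- cams.grab_frame(name): name is "scene" or "top" or "wrist"; returns a dict with "img" (384x512x3 uint8, blue, green, red), "camera_matrix" (3x3 intrinsics, pixels), "cam_to_world" (4x4, takes a point from camera to world coordinates). Camera axes: x right, y down, z forward; pixel columns grow to the right and rows downward; lengths in m; the calibration is good to about 2 mm. A picture is of the moment at which its call begins. There is no depth.
- workorder.job_done(): hands the job in, once; it reports no verdict.
The state is a dict: "time": time; "joint_pos": joint angles; "joint_vel": joint speeds; "joint_efforts": joint torques, N m; "tool_pos": TCP position; "tool_rot": TCP orientation; "contact_force": force on the tool from outside, world axes, zero at the start; "ft_torque": the same for the moment, N m; "gripper_width": opening from 0.0 (shut) to 1.0 (fully open).
Only numpy, scipy, OpenCV 4.12 (cv2) and the standard library are available. Lean on these libraries where they do the work, as an engineer would, in place of code of your own. Each camera call takes 0.05 s, during which the arm holds its last target.

### The job

Take the lidded specimen cup off the slide file and stand it upright on the clear worktop. Then feel through the flaps of the file which of its six cells is the one empty cell, and press the loose slide carton down through that cell's flaps, flat, until it is fully home on the cell's floor. Slides are glass, so press gently on the file and with the carton, and leave everything else where it stands.

Things in the scene. Friction and masses are not known exactly. Their poses are not given: they have to be found in the camera images.
- file_box: Low grey plastic slide file, fixed, 158 (x) x 204 (y) x 48 mm high. Origin: centre of its underside; x points away from its front (with the label holder), y left, z up. Six cells: centres at x = -50, 0, +50 and y = -49, +49 mm from the origin. Each opening is 42 (x) x 90 mm (y), 8 mm walls between; cell floor (soft, sprung, gives up to 6 mm) 13 mm above the worktop. Five cells (any) hold a carton like the loose one; one is empty.
- file_top (a point): Middle of the file's flat top, 48 mm above the worktop, axes as the file's. Every cell opening here is shut by two opaque grey flaps 2 mm thick, flush with the top, hinged on the opening's two long (y) edges and meeting along its middle, slippery. They swing down only; springs shut them. All look alike. More than 60 N of finger or carton on the file is too much.
- cell_corner (a point): Point on the file's top over the middle of one corner cell (x -50, y -49 mm), as an example. Pressed at the middle with shut fingers (2 to 6 N), the flaps of the empty cell give way for more than 20 mm; over a full cell, whose carton's top lies 5 mm below the file's top, they stop firmly after 1 to 5 mm. A carton laid on flaps rests there; about 5 to 10 N on the middle of its top sends it down.
- carton_center (a point): Centre (half-way up) of the loose slide carton, a closed cardboard box 32 (x) x 82 (y) x 30 mm (z), about 0.2 kg, lying flat on the worktop to the right of the file. It is to lie in the cell with its long side along the file's y (either way round).
- cup_center (a point): Centre (half-way up) of the closed specimen cup with a white lid, 58 mm diameter, 75 mm tall, about 0.18 kg, standing upright on top of the file's flaps (underside 48 mm above the worktop). Grasp round the body. z is its upright axis.
- clear_spot (a point): A point on the worktop, left of the file: the middle of an empty patch about 120 mm across, where the cup may be stood (any other clear worktop will do).
- bench_timer: Bystander: flat white bench timer 66 x 62 x 20 mm, origin at the centre of its underside. Leave it.
- stain_jar: Bystander: lidded jar (black lid), 58 mm diameter, 97 mm tall, origin at the centre of its underside. Leave it.
Mind the look-alikes: they are no part of the job. Leave any yellow look-alike of the part that bears carton_center alone. Leave any pink look-alike of the part that bears cup_center alone.

How it is judged:
On the way, in this order (a step that is already met when the one before it is completed fails the run):
1. the cup stands upright on the worktop, off the file (height (world z) of cup_center below 0.046 m and angle between cup_center's own z axis and vertical below 0.15 rad), for 0.2 s.
2. the carton lies fully down in a cell of the file (z of carton_center in the frame of file_box below 0.032 m and x of carton_center in the frame of file_box between -0.07 and 0.07 m and y of carton_center in the frame of file_box between -0.09 and 0.09 m and angle between carton_center's own z axis and vertical below 0.12 rad), for 0.2 s.
At the end, for the whole second after the job is handed in: The carton lies flat (within 7 degrees) and at rest inside a cell of the file, on the cell's floor within 4 mm, its long side along the cell; the cup stands upright (within 8 degrees) on the worktop; bench timer and stain jar are within 30 mm of where they stood (all of step 1 and all of step 2 and angle between the y axis of carton_center and the y axis of file_box, either way round below 0.15 rad and linear speed of carton below 0.01 m/s and distance of each of bench_timer, stain_jar from where it was at the start of the episode below 0.03 m); the robot touches nothing.
It fails at once if the fingers press on the file with more than 60 N (contact force between the fingers and file_box above 60 N).
It fails at once if the carton is pressed on the file with more than 60 N (contact force between carton and file_box above 60 N).
It fails at once if the cup tips over (angle between cup_center's own z axis and vertical above 0.6 rad).
It also fails if it takes over 72 s, if anything falls off the work surface, if the arm or the gripper's body presses on something with over 40 N, if the wrist force passes 120 N, or if a joint passes its speed limit or range.

## Working session

There is one attempt and no reset: what is moved stays moved. The work goes in short steps, Python scripts to look and compute and a tool call to move; the robot and the scene stay as the last step left them, time stands still between calls to the robot, and variables do not carry over. Pictures are saved under pics/ and viewed, and the job is handed in when it is done.

Besides the shell and the picture viewer there is one more tool, called by a JSON object that holds its "fn" and its "kwargs", one argument or row to a line. drive_tool: Moves the arm, as the interface text tells. Its arguments: {"type":"object","properties":{"series":{"type":"array","items":{"type":"object","properties":{"x":{"type":"number"},"y":{"type":"number"},"z":{"type":"number"},"ax":{"type":"number"},"ay":{"type":"number"},"az":{"type":"number"}}}},"hand":{"type":"number"}},"required":["series"]}

```bash
ls; mkdir -p pics; python3 - <<'E'
from plant import sensors,cams,manip
import cv2
s=sensors.state();print(s['time'],s['tool_pos'],s['tool_rot'],s['contact_force'],manip.pinch_z)
for n in('scene','top','wrist'):
    f=cams.grab_frame(n);cv2.imwrite(f'pics/a_{n}.png',f['img']);print(n,f['camera_matrix'].round(1).tolist(),f['cam_to_world'].round(3).tolist())
E
```

```text
pics
0.0 [ 0.23328405 -0.5791721   0.23008702] [-0.13379439 -0.69414819 -0.1352109   0.69424445] [-0.39939071 -1.44468567  0.30376526] -0.0187
scene [[456.5, 0.0, 265.9], [0.0, 456.5, 196.6], [0.0, 0.0, 1.0]] [[0.422, -0.607, 0.673, -0.574], [-0.906, -0.274, 0.322, -0.479], [-0.011, -0.746, -0.666, 1.197], [0.0, 0.0, 0.0, 1.0]]
top [[442.2, 0.0, 243.3], [0.0, 442.2, 194.7], [0.0, 0.0, 1.0]] [[0.027, -0.983, 0.181, 0.266], [-1.0, -0.027, 0.004, 0.038], [0.001, -0.181, -0.983, 1.561], [0.0, 0.0, 0.0, 1.0]]
wrist [[323.8, 0.0, 257.2], [0.0, 323.8, 185.9], [0.0, 0.0, 1.0]] [[0.374, -0.893, -0.251, 0.296], [-0.928, -0.36, -0.1, -0.554], [-0.001, 0.27, -0.963, 0.372], [0.0, 0.0, 0.0, 1.0]]
```

View pics/a_top.png

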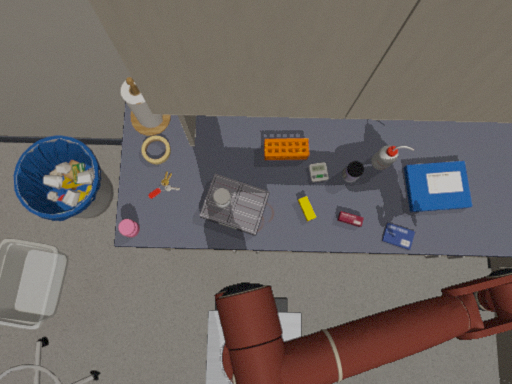

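View pics/a_scene.png

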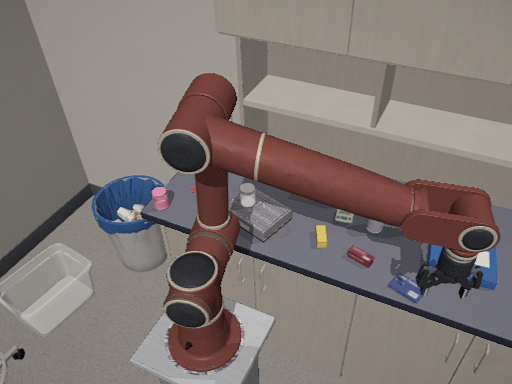

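View pics/a_wrist.png

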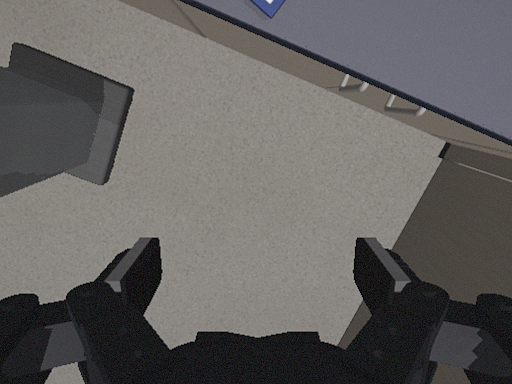

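The top view shows the file at about (235,205) with the cup on it at (222,198). The yellow look-alike is at (307,208), and the carton candidates are the dark red box (350,219) and the blue one (398,236). I'll zoom in on these.

```bash
python3 - <<'E'
import cv2
a=cv2.imread('pics/a_top.png')
cv2.imwrite('pics/b1.png',cv2.resize(a[165:245,190:290],None,fx=7.5,fy=7.5,interpolation=cv2.INTER_CUBIC)[:600])
cv2.imwrite('pics/b2.png',cv2.resize(a[140:255,285:420],None,fx=5,fy=5,interpolation=cv2.INTER_CUBIC))
s=cv2.imread('pics/a_scene.png')
cv2.imwrite('pics/b3.png',cv2.resize(s[170:310,200:440],None,fx=3.3,fy=3.3,interpolation=cv2.INTER_CUBIC))
E
```

```text
(no output)
```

View pics/b1.png

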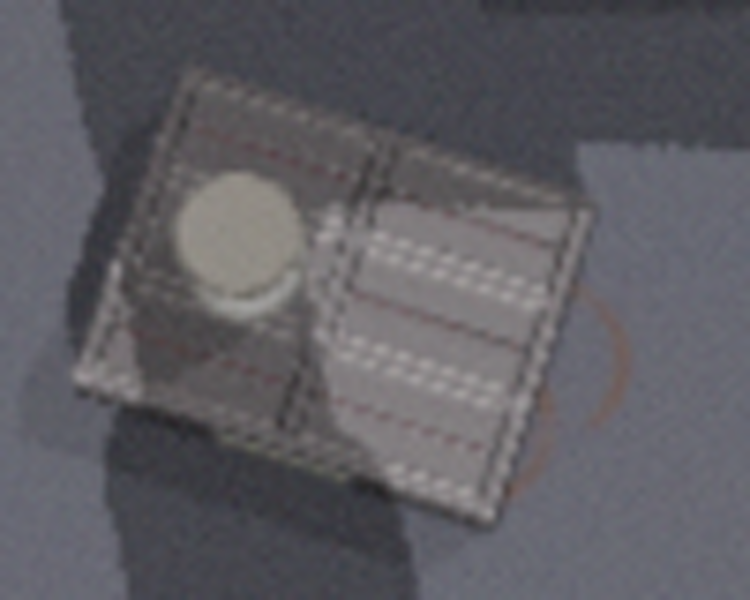

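View pics/b2.png

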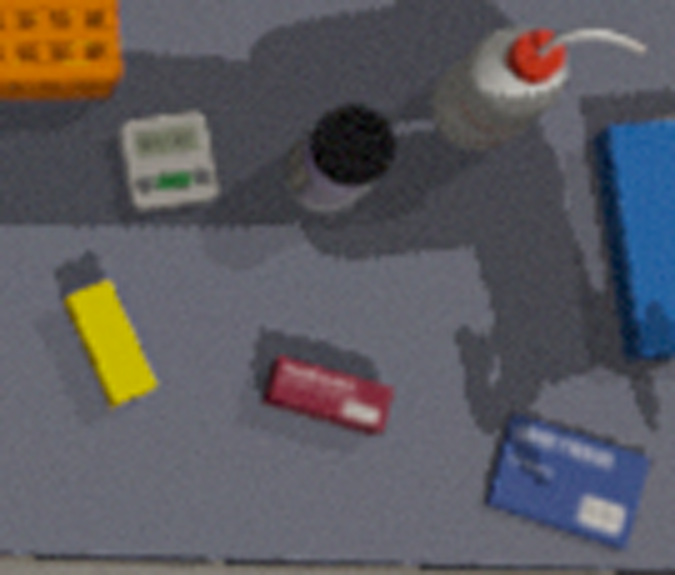

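View pics/b3.png

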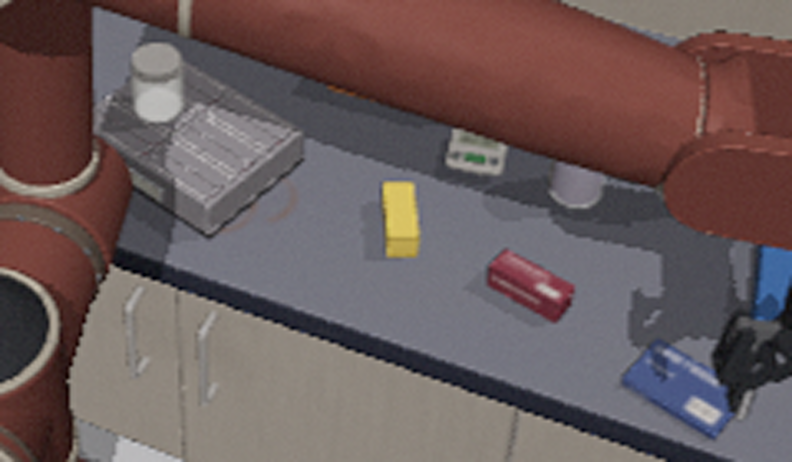

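The carton is the dark red box. Next I'll measure by casting rays. The file's top corners are at crop pixels (192,70), (592,208), (490,522) and (75,380).

```bash
cat > h.py <<'E'
import numpy as np,cv2
from scipy.spatial.transform import Rotation as R
def pix2plane(f,uv,z):
    uv=np.atleast_2d(np.asarray(uv,float));K=f['camera_matrix'];T=f['cam_to_world']
    d=np.c_[(uv[:,0]-K[0,2])/K[0,0],(uv[:,1]-K[1,2])/K[1,1],np.ones(len(uv))]@T[:3,:3].T
    return T[:3,3]+d*((z-T[2,3])/d[:,2])[:,None]
def proj(f,P):
    T=f['cam_to_world'];p=(np.atleast_2d(P)-T[:3,3])@T[:3,:3];q=p@f['camera_matrix'].T
    return q[:,:2]/q[:,2:]
def rect_fit(P,w,h):
    # P 4 pts: order (+x+y,+x-y,-x-y,-x+y); returns centre,yaw,residual
    L=np.array([[w,h],[w,-h],[-w,-h],[-w,h]])/2
    c=P[:,:2].mean(0);A=(P[:,:2]-c)
    yaw=np.arctan2((L[:,0]*A[:,1]-L[:,1]*A[:,0]).sum(),(L*A).sum())
    Rm=np.array([[np.cos(yaw),-np.sin(yaw)],[np.sin(yaw),np.cos(yaw)]])
    return c,yaw,np.linalg.norm(A-L@Rm.T,axis=1)
def tq(s): q=s['tool_rot'];return R.from_quat([q[1],q[2],q[3],q[0]])
def move(s,target,yaw_jaw=None,ref=None):
    """rows for going from current pose to target TCP; jaw (tool y) direction yaw mod pi, tool straight down"""
    R0=tq(s);p=np.array(s['tool_pos']);
    d=R0.inv().apply(np.array(target)-p)/0.025
    out=None
    if yaw_jaw is not None:
        best=None
        for k in(0,1):
            y=np.array([np.cos(yaw_jaw+k*np.pi),np.sin(yaw_jaw+k*np.pi),0]);x=np.array([0,0,-1.]);z=np.cross(x,y)
            rv=(R0.inv()*R.from_matrix(np.c_[x,y,z])).as_rotvec()
            if best is None or np.linalg.norm(rv)<np.linalg.norm(best):best=rv
        out=np.degrees(best)/5
    return d.round(3),None if out is None else out.round(3)
E
python3 - <<'E'
from h import *
from plant import sensors,cams
f=cams.grab_frame('top');im=f['img']
c=np.array([[192,70],[592,208],[490,522],[75,380]])/7.5+[190,165]-0.43
P=pix2plane(f,c,.048);print(P.round(4).tolist(),rect_fit(P,.158,.204))
hsv=cv2.cvtColor(im,cv2.COLOR_BGR2HSV)
m=((hsv[...,0]>165)|(hsv[...,0]<6))&(hsv[...,1]>110)&(hsv[...,2]>50)
m=m.astype(np.uint8);m[:,:330]=0;m[:,370:]=0;m[:200]=0;m[240:]=0
cs,_=cv2.findContours(m,0,1);b=max(cs,key=cv2.contourArea);r=cv2.minAreaRect(b);print(r)
bp=cv2.boxPoints(r);print(bp.tolist());P=pix2plane(f,bp,.03);print(P.round(4).tolist(),[np.linalg.norm(P[i]-P[i-1]).round(4) for i in range(4)])
# cup lid
print('lid',pix2plane(f,np.array([[240,233]])/7.5+[190,165]-.43,.123))
E
```

```text
[[0.6159, 0.1449, 0.048], [0.5553, -0.0434, 0.048], [0.4081, 0.0007, 0.048], [0.4683, 0.193, 0.048]] (array([0.51191654, 0.07382319]), np.float64(-0.3059215270507579), array([0.00316679, 0.00406658, 0.00231424, 0.0020991 ]))
((350.15093994140625, 218.47171020507812), (24.450178146362305, 9.889958381652832), 15.94539737701416)
[[337.0377197265625, 219.86793518066406], [339.75469970703125, 210.35850524902344], [363.26416015625, 217.0754852294922], [360.54718017578125, 226.5849151611328]]
[[0.4674, -0.2847, 0.03], [0.5012, -0.2946, 0.03], [0.4797, -0.3763, 0.03], [0.4461, -0.3662, 0.03]] [np.float64(0.0842), np.float64(0.0352), np.float64(0.0845), np.float64(0.0351)]
lid [[0.52551893 0.11557484 0.123     ]]
```

The checks agree: the carton top measures about 84x35 mm (32x82 expected) and the file corners fit to within 4 mm. The cup sits over the middle-left cell. Next I'll work out the moves and the clear spot.

```bash
python3 - <<'E'
from h import *
from plant import sensors,cams
s=sensors.state();print(s['time'],tq(s).as_matrix().round(3).tolist())
f=cams.grab_frame('top')
print(pix2plane(f,[[168,222],[128,235],[167,188],[175,215]],0).round(3).tolist())
print(move(s,[.5255,.1156,.23],-.306))
E
```

```text
0.2 [[-0.0, 0.374, -0.928], [0.001, -0.928, -0.374], [-1.0, -0.001, -0.0]]
[[0.448, 0.309, 0.0], [0.398, 0.447, 0.0], [0.57, 0.32, 0.0], [0.473, 0.285, 0.0]]
(array([  0.052, -21.423, -21.223]), array([-1.0107e+01, -8.0000e-03,  1.3000e-02]))
```

{"fn": "drive_tool", "kwargs": {
  "series": [
    {"y": -1.2,"z": -1.2,"ax": -1.4},
    {"y": -2.4,"z": -2.4,"ax": -2.8},
    {"y": -3.6,"z": -3.6,"ax": -4.2},
    {"y": -4.7,"z": -4.7,"ax": -5.6},
    {"y": -5.8,"z": -5.8,"ax": -7}
  ],
  "hand": 1
}}

```text
schema error: expected keys x, y, z, ax, ay, az
```

```bash
python3 - <<'E'
from h import *
from plant import sensors
s=sensors.state();print(s['time'],s['tool_pos'])
print(move(s,[.47,.03,.23],-.306))
print(move(s,[.5255,.1156,.23],-.306))
E
```

```text
0.25 [ 0.23337309 -0.57944308  0.23067942]
(array([  0.049, -19.078, -17.886]), array([-1.0107e+01, -7.0000e-03,  1.0000e-02]))
(array([  0.052, -21.424, -21.224]), array([-1.0107e+01, -7.0000e-03,  1.0000e-02]))
```

All six keys are needed in every row.

{"fn": "drive_tool", "kwargs": {
  "series": [
    {"x": 0,"y": -1.2,"z": -1.2,"ax": -1.4,"ay": 0,"az": 0},
    {"x": 0,"y": -2.4,"z": -2.4,"ax": -2.8,"ay": 0,"az": 0},
    {"x": 0,"y": -3.6,"z": -3.6,"ax": -4.2,"ay": 0,"az": 0},
    {"x": 0,"y": -4.7,"z": -4.7,"ax": -5.6,"ay": 0,"az": 0},
    {"x": 0,"y": -5.8,"z": -5.8,"ax": -7,"ay": 0,"az": 0}
  ],
  "hand": 1
}}

```text
time: 0.67
tool_pos: [0.3141, -0.3891, 0.231]
tool_rot: [0.339, 0.621, 0.339, -0.621]
contact_force: [1.2, -0.5, 0.6]
gripper_width: 0.995
```

```bash
python3 - <<'E'
from h import *
from plant import sensors
s=sensors.state();print(s['time'],s['tool_pos'])
print(move(s,[.47,.03,.23],-.306))
print(move(s,[.5255,.1156,.23],-.306))
E
```

```text
0.6667 [ 0.314134   -0.38909767  0.23102505]
(array([  0.048,  -3.825, -17.472]), array([-3.043, -0.005,  0.   ]))
(array([  0.05 ,  -3.81 , -21.553]), array([-3.043, -0.005,  0.   ]))
```

{"fn": "drive_tool", "kwargs": {
  "series": [
    {"x": 0,"y": -0.3,"z": -1.6,"ax": -0.6,"ay": 0,"az": 0},
    {"x": 0,"y": -0.6,"z": -3.2,"ax": -1.2,"ay": 0,"az": 0},
    {"x": 0,"y": -0.9,"z": -4.8,"ax": -1.8,"ay": 0,"az": 0},
    {"x": 0,"y": -1.2,"z": -6.4,"ax": -2.4,"ay": 0,"az": 0},
    {"x": 0,"y": -1.5,"z": -8,"ax": -3,"ay": 0,"az": 0}
  ]
}}

```text
time: 1.08
tool_pos: [0.3917, -0.2011, 0.2314]
tool_rot: [0.416, 0.572, 0.416, -0.572]
contact_force: [1.8, -0.6, 0.2]
gripper_width: 1.002
```

```bash
python3 - <<'E'
from h import *
from plant import sensors,cams
s=sensors.state();print(s['time'],s['tool_pos'])
print(move(s,[.47,.03,.23],-.306))
print(move(s,[.5255,.1156,.23],-.306))
f=cams.grab_frame('wrist');cv2.imwrite('pics/c1.png',f['img'])
E
```

```text
1.0833 [ 0.39171871 -0.20113631  0.23142118]
(array([ 0.055,  0.129, -9.76 ]), array([-0.084,  0.002, -0.009]))
(array([  0.056,   1.186, -13.702]), array([-0.084,  0.002, -0.009]))
```

View pics/c1.png

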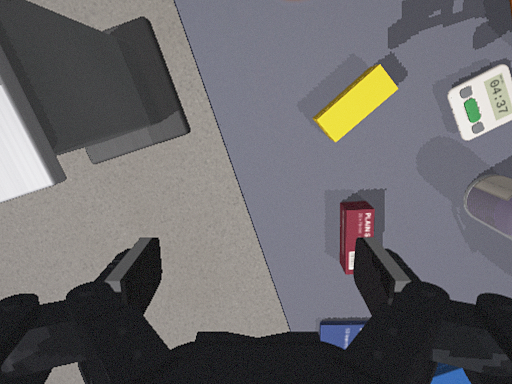

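The wrist view shows the red carton at (357,237) aligned with the jaws, and the yellow look-alike at (357,103). I'll carry on toward the cup.

{"fn": "drive_tool", "kwargs": {
  "series": [
    {"x": 0,"y": 0.1,"z": -1.6,"ax": 0,"ay": 0,"az": 0},
    {"x": 0,"y": 0.2,"z": -3.2,"ax": 0,"ay": 0,"az": 0},
    {"x": 0,"y": 0.3,"z": -4.8,"ax": 0,"ay": 0,"az": 0},
    {"x": 0,"y": 0.4,"z": -6.4,"ax": 0,"ay": 0,"az": 0},
    {"x": 0,"y": 0.4,"z": -7.6,"ax": 0,"ay": 0,"az": 0}
  ]
}}

```text
time: 1.55
tool_pos: [0.4605, -0.023, 0.2314]
tool_rot: [0.416, 0.572, 0.416, -0.572]
contact_force: [0.8, 0.1, 0.5]
gripper_width: 1.004
```

```bash
python3 - <<'E'
from h import *
from plant import sensors,cams
s=sensors.state();print(s['time'],s['tool_pos'])
print(move(s,[.5255,.1156,.23],-.306))
f=cams.grab_frame('wrist');cv2.imwrite('pics/c2.png',f['img']);import pickle;pickle.dump(f,open('c2.pkl','wb'))
E
```

```text
1.55 [ 0.46049623 -0.02304669  0.23144763]
(array([ 0.062,  0.759, -6.078]), array([-0.093, -0.008, -0.007]))
```

View pics/c2.png

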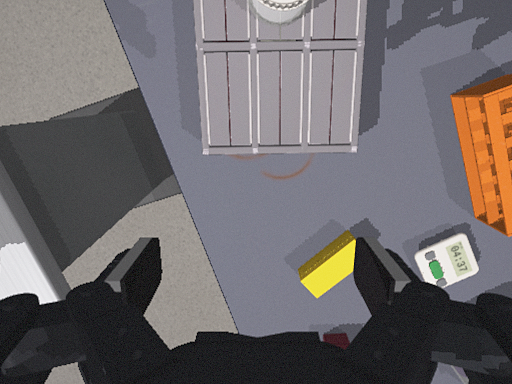

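The file shows clearly: its near corners are at (204,153) and (357,151), the y=0 bar is at rows 40-50, and the x dividers are at columns 255 and 306. I'll refine the file pose from these.

```bash
python3 - <<'E'
from h import *
import pickle
f=pickle.load(open('c2.pkl','rb'))
cv2.imwrite('pics/c3.png',cv2.resize(f['img'][0:170,180:380],None,fx=3.5,fy=3.5,interpolation=cv2.INTER_CUBIC))
P=pix2plane(f,[[204,153],[357,151],[254.5,45.5],[306,45.5]],.048)[:,:2];print(P.round(4).tolist())
L=np.array([[-.079,-.102],[.079,-.102],[-.025,0],[.025,0]])
c=P.mean(0);l=L-L.mean(0);A=P-c
yaw=np.arctan2((l[:,0]*A[:,1]-l[:,1]*A[:,0]).sum(),(l*A).sum());Rm=R.from_euler('z',yaw).as_matrix()[:2,:2]
o=c-Rm@L.mean(0);print(o,yaw,np.linalg.norm(P-(o+L@Rm.T),axis=1))
E
```

```text
[[0.4124, 0.0046], [0.5603, -0.0413], [0.4924, 0.0846], [0.5379, 0.0698]]
[0.51574151 0.07818452] -0.29801390141210926 [0.00225423 0.00158556 0.00108187 0.00198444]
```

View pics/c3.png

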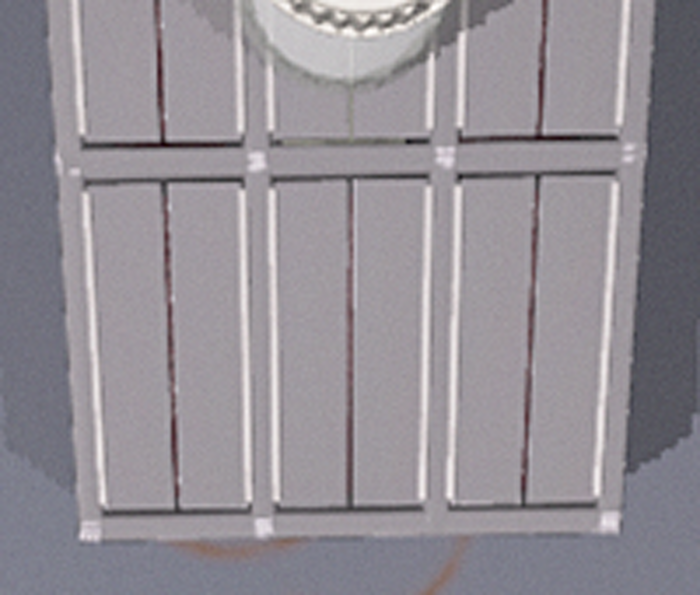

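```bash
cat >> h.py <<'E'
def rigid(P,L):
    P=P[:,:2];c=P.mean(0);l=L-L.mean(0);A=P-c
    yaw=np.arctan2((l[:,0]*A[:,1]-l[:,1]*A[:,0]).sum(),(l*A).sum());Rm=R.from_euler('z',yaw).as_matrix()[:2,:2]
    o=c-Rm@L.mean(0);return o,yaw,P-(o+L@Rm.T)
E
python3 - <<'E'
from h import *
import pickle
f=pickle.load(open('c2.pkl','rb'))
uv=np.array([[78,541],[622,533],[257,160],[444,157],[179,511],[351,508],[525,506],[163,182],[350,178],[540,176],[161,143],[540,135]])
L=np.array([[-79,-102],[79,-102],[-25,0],[25,0],[-50,-94],[0,-94],[50,-94],[-50,-4],[0,-4],[50,-4],[-50,4],[50,4]])/1e3
uv=(uv+.5)/3.5-.5+[180,0]
for z in(.048,.044):
    o,y,r=rigid(pix2plane(f,uv,z),L);print(z,o,y,(r*1e3).round(1).tolist())
print(f['cam_to_world'][:3].round(4).tolist())
E
```

```text
0.048 [0.51508215 0.07799199] -0.29650090286206426 [[0.3, 0.5], [-0.4, 0.3], [0.0, -0.2], [-0.4, -0.2], [0.9, 0.6], [0.4, 0.7], [0.3, 0.4], [-0.4, -1.1], [-0.5, -0.9], [-0.1, -1.4], [-0.1, 0.5], [0.1, 0.7]]
0.044 [0.51535426 0.07795889] -0.29650090286206426 [[-0.9, 0.1], [0.3, -0.7], [-0.1, 0.4], [0.0, 0.2], [0.1, 0.1], [0.2, 0.1], [0.7, -0.4], [-0.9, -0.5], [-0.4, -0.5], [0.6, -1.2], [-0.5, 1.2], [0.8, 1.0]]
[[0.9511, -0.2974, -0.0832, 0.4811], [-0.3088, -0.9158, -0.2567, 0.0416], [0.0001, 0.2699, -0.9629, 0.3728]]
```

```bash
python3 - <<'E'
from h import *
from plant import sensors
print(move(sensors.state(),[.528,.119,.16],-.297))
E
```

```text
(array([ 2.881,  0.852, -6.08 ]), array([-0.153, -0.048, -0.   ]))
```

{"fn": "drive_tool", "kwargs": {
  "series": [
    {"x": 0.5,"y": 0.3,"z": -1.5,"ax": -0.15,"ay": 0,"az": 0},
    {"x": 1,"y": 0.6,"z": -3,"ax": -0.15,"ay": 0,"az": 0},
    {"x": 1.8,"y": 0.85,"z": -4.5,"ax": -0.15,"ay": -0.05,"az": 0},
    {"x": 2.5,"y": 0.85,"z": -5.6,"ax": -0.15,"ay": -0.05,"az": 0},
    {"x": 2.8,"y": 0.85,"z": -6.1,"ax": -0.15,"ay": -0.05,"az": 0}
  ]
}}

```text
time: 2.02
tool_pos: [0.5267, 0.1154, 0.1583]
tool_rot: [-0.42, -0.567, -0.42, 0.571]
contact_force: [-0.7, -0.9, -0.9]
gripper_width: 1.001
```

```bash
python3 - <<'E'
from h import *
from plant import sensors,cams
s=sensors.state();print(s['time'],s['tool_pos'])
print(move(s,[.528,.119,.06],-.297))
for n in('wrist','top'):
    f=cams.grab_frame(n);cv2.imwrite(f'pics/d_{n}.png',f['img'])
E
```

```text
2.0167 [0.52666956 0.11538934 0.15827149]
(array([ 3.93 ,  0.025, -0.174]), array([-0.031,  0.059,  0.048]))
```

View pics/d_wrist.png

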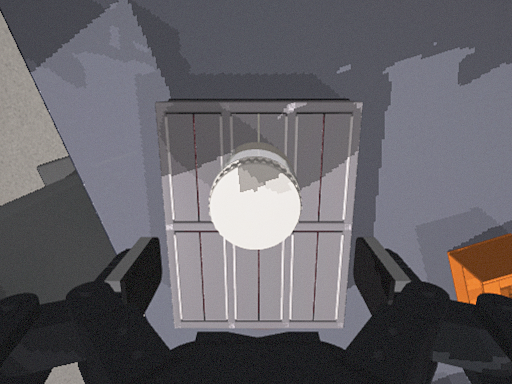

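The whole file is now in view, with corners at about (157,103), (362,101), (344,328) and (176,328). The lid is centred at (255,205). I'll measure both.

```bash
python3 - <<'E'
from h import *
from plant import cams,sensors
f=cams.grab_frame('wrist')
uv=np.array([[157,103],[362,101],[344,328],[176,328],[201,230],[317,230],[193,112],[323,112],[205,320],[259,320],[313,320]])
L=np.array([[-79,102],[79,102],[79,-102],[-79,-102],[-50,-4],[50,-4],[-50,94],[50,94],[-50,-94],[0,-94],[50,-94]])/1e3
o,y,r=rigid(pix2plane(f,uv,.048),L);print(o,y,(r*1e3).round(1).tolist())
g=cv2.cvtColor(f['img'],cv2.COLOR_BGR2GRAY)
m=(g>185).astype(np.uint8);m[:140]=0;m[260:]=0;m[:,:195]=0;m[:,315:]=0
cs,_=cv2.findContours(m,0,1);c=max(cs,key=cv2.contourArea);(u,v),rad=cv2.minEnclosingCircle(c);print(u,v,rad)
for uv in([u,v],[255,203.5]):
  p=pix2plane(f,[uv],.123)[0];print(p, R.from_euler('z',-y).apply(p-[*o,0]))
p=pix2plane(f,[[209,205],[301,205]],.123);print(np.linalg.norm(p[0]-p[1]))
E
```

```text
[0.51539678 0.07681852] -0.29452601076102797 [[1.8, -2.2], [-1.4, -0.4], [-0.7, 0.2], [1.6, -0.4], [1.2, 0.2], [-1.1, 0.6], [0.0, -0.3], [-1.3, -0.4], [0.3, 0.8], [-0.0, 0.9], [-0.5, 1.0]]
252.0 213.5 55.056888580322266
[0.52317383 0.11616967 0.123     ] [-0.00398092  0.03991425  0.123     ]
[0.52667259 0.12153968 0.123     ] [-0.00219166  0.04606868  0.123     ]
0.053198028891533904
```

{"fn": "drive_tool", "kwargs": {
  "series": [
    {"x": 0.8,"y": 0,"z": -0.2,"ax": 0,"ay": 0.05,"az": 0.05},
    {"x": 1.6,"y": 0,"z": -0.2,"ax": 0,"ay": 0.05,"az": 0.05},
    {"x": 2.4,"y": 0,"z": -0.2,"ax": 0,"ay": 0.05,"az": 0.05},
    {"x": 3.2,"y": 0,"z": -0.2,"ax": 0,"ay": 0.05,"az": 0.05},
    {"x": 3.8,"y": 0,"z": -0.2,"ax": 0,"ay": 0.05,"az": 0.05}
  ]
}}

```text
time: 2.58
tool_pos: [0.5289, 0.1154, 0.0664]
tool_rot: [0.42, 0.571, 0.417, -0.569]
contact_force: [0.2, 0.3, 0.0]
gripper_width: 1.002
```

{"fn": "drive_tool", "kwargs": {
  "series": [
    {"x": 0,"y": 0,"z": 0,"ax": 0,"ay": 0,"az": 0},
    {"x": 0,"y": 0,"z": 0,"ax": 0,"ay": 0,"az": 0},
    {"x": 0,"y": 0,"z": 0,"ax": 0,"ay": 0,"az": 0},
    {"x": 0,"y": 0,"z": 0,"ax": 0,"ay": 0,"az": 0},
    {"x": 0,"y": 0,"z": 0,"ax": 0,"ay": 0,"az": 0}
  ],
  "hand": 0
}}

```text
time: 3.0
tool_pos: [0.5302, 0.1169, 0.0684]
tool_rot: [0.421, 0.571, 0.417, -0.568]
contact_force: [-0.1, -1.5, 3.5]
gripper_width: 0.672
```

{"fn": "drive_tool", "kwargs": {
  "series": [
    {"x": 0,"y": 0,"z": 0,"ax": 0,"ay": 0,"az": 0},
    {"x": -0.5,"y": 0,"z": 0,"ax": 0,"ay": 0,"az": 0},
    {"x": -1.2,"y": 0,"z": 0,"ax": 0,"ay": 0,"az": 0},
    {"x": -2,"y": 0,"z": 0,"ax": 0,"ay": 0,"az": 0},
    {"x": -2.2,"y": 0,"z": 0,"ax": 0,"ay": 0,"az": 0}
  ]
}}

```text
time: 3.42
tool_pos: [0.5303, 0.1178, 0.1251]
tool_rot: [0.421, 0.572, 0.417, -0.567]
contact_force: [1.2, -0.9, -0.6]
gripper_width: 0.667
```

```bash
python3 - <<'E'
from h import *
from plant import sensors,cams
s=sensors.state();print(s['time'],s['tool_pos'],s['gripper_width'],s['contact_force'])
print(move(s,[.450,.305,.12]),move(s,[.450,.305,.12],-.297))
f=cams.grab_frame('wrist');cv2.imwrite('pics/e1.png',f['img'])
f=cams.grab_frame('top');cv2.imwrite('pics/e2.png',cv2.resize(f['img'][100:260,110:310],None,fx=3,fy=3))
E
```

```text
3.4167 [0.53034395 0.11778383 0.12509958] 0.6666803768400339 [ 1.23064447 -0.92184182 -0.55553218]
(array([ 0.17 , -5.297, -6.193]), None) (array([ 0.17 , -5.297, -6.193]), array([-0.057, -0.027, -0.105]))
```

View pics/e1.png

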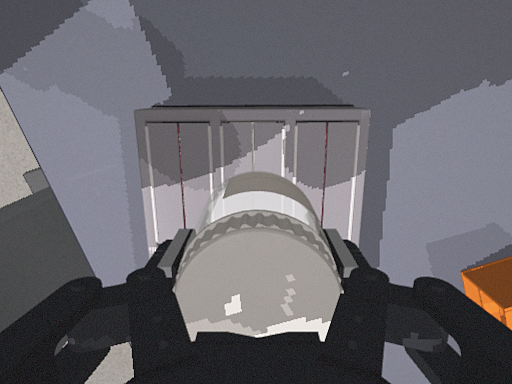

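View pics/e2.png

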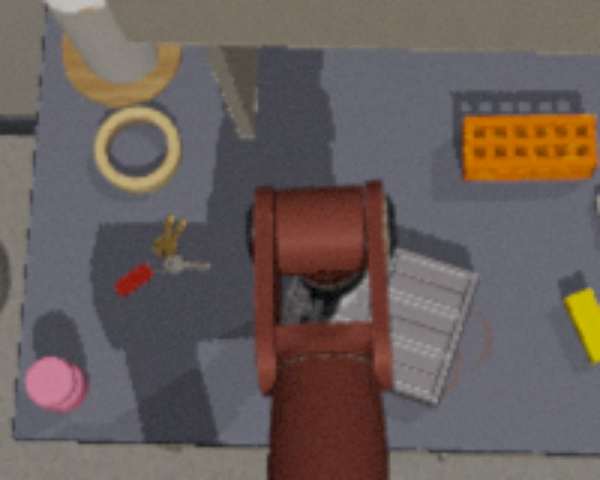

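The cup is held and upright, and the patch at (174,366) in the crop is clear. I'll carry the cup there.

{"fn": "drive_tool", "kwargs": {
  "series": [
    {"x": 0,"y": -0.9,"z": -1.1,"ax": 0,"ay": 0,"az": 0},
    {"x": 0,"y": -1.9,"z": -2.2,"ax": 0,"ay": 0,"az": 0},
    {"x": 0,"y": -2.9,"z": -3.4,"ax": 0,"ay": 0,"az": 0},
    {"x": 0,"y": -3.9,"z": -4.6,"ax": 0,"ay": 0,"az": -0.1},
    {"x": 0,"y": -4.8,"z": -5.6,"ax": 0,"ay": 0,"az": -0.1}
  ]
}}

```text
time: 3.93
tool_pos: [0.4537, 0.2882, 0.1191]
tool_rot: [-0.417, -0.568, -0.421, 0.571]
contact_force: [0.4, 0.7, -2.4]
gripper_width: 0.667
```

{"fn": "drive_tool", "kwargs": {
  "series": [
    {"x": 0.6,"y": -0.5,"z": -0.5,"ax": 0,"ay": 0,"az": 0},
    {"x": 1.4,"y": -0.5,"z": -0.5,"ax": 0,"ay": 0,"az": 0},
    {"x": 2.4,"y": -0.5,"z": -0.5,"ax": 0,"ay": 0,"az": 0},
    {"x": 3.2,"y": -0.5,"z": -0.5,"ax": 0,"ay": 0,"az": 0},
    {"x": 3.6,"y": -0.5,"z": -0.5,"ax": 0,"ay": 0,"az": 0}
  ]
}}

```text
time: 4.35
tool_pos: [0.4437, 0.3013, 0.0262]
tool_rot: [-0.417, -0.566, -0.421, 0.573]
contact_force: [0.1, 0.0, -2.7]
gripper_width: 0.665
```

{"fn": "drive_tool", "kwargs": {
  "series": [
    {"x": 0,"y": 0,"z": 0,"ax": 0,"ay": 0,"az": 0},
    {"x": 0,"y": 0,"z": 0,"ax": 0,"ay": 0,"az": 0}
  ]
}}

```text
time: 4.52
tool_pos: [0.4464, 0.3021, 0.03]
tool_rot: [-0.418, -0.568, -0.42, 0.571]
contact_force: [0.3, 0.1, -1.0]
gripper_width: 0.668
```

Settled at z=0.030, and the floor contact is expected at 0.0204. I'll lower gently.

{"fn": "drive_tool", "kwargs": {
  "series": [
    {"x": 0.15,"y": 0,"z": 0,"ax": 0,"ay": 0,"az": 0},
    {"x": 0.3,"y": 0,"z": 0,"ax": 0,"ay": 0,"az": 0},
    {"x": 0.36,"y": 0,"z": 0,"ax": 0,"ay": 0,"az": 0},
    {"x": 0.36,"y": 0,"z": 0,"ax": 0,"ay": 0,"az": 0}
  ]
}}

```text
time: 4.85
tool_pos: [0.4472, 0.3025, 0.0221]
tool_rot: [-0.418, -0.569, -0.42, 0.57]
contact_force: [0.5, -0.1, -2.0]
gripper_width: 0.671
```

{"fn": "drive_tool", "kwargs": {
  "series": [
    {"x": 0.06,"y": 0,"z": 0,"ax": 0,"ay": 0,"az": 0},
    {"x": 0.06,"y": 0,"z": 0,"ax": 0,"ay": 0,"az": 0}
  ]
}}

```text
time: 5.02
tool_pos: [0.4471, 0.3026, 0.0205]
tool_rot: [-0.418, -0.569, -0.42, 0.57]
contact_force: [-0.0, -1.3, -1.3]
gripper_width: 0.664
```

{"fn": "drive_tool", "kwargs": {
  "series": [
    {"x": 0.06,"y": 0,"z": 0,"ax": 0,"ay": 0,"az": 0},
    {"x": 0.06,"y": 0,"z": 0,"ax": 0,"ay": 0,"az": 0}
  ]
}}

```text
time: 5.18
tool_pos: [0.4472, 0.3026, 0.0204]
tool_rot: [-0.418, -0.568, -0.42, 0.571]
contact_force: [-4.4, -2.3, 8.3]
gripper_width: 0.666
```

Contact: 8.3 N upward. I'll open and back off.

{"fn": "drive_tool", "kwargs": {
  "series": [
    {"x": -0.03,"y": 0,"z": 0,"ax": 0,"ay": 0,"az": 0},
    {"x": -0.03,"y": 0,"z": 0,"ax": 0,"ay": 0,"az": 0},
    {"x": -0.03,"y": 0,"z": 0,"ax": 0,"ay": 0,"az": 0},
    {"x": -0.03,"y": 0,"z": 0,"ax": 0,"ay": 0,"az": 0},
    {"x": -0.03,"y": 0,"z": 0,"ax": 0,"ay": 0,"az": 0}
  ],
  "hand": 1
}}

```text
time: 5.6
tool_pos: [0.4471, 0.3025, 0.0195]
tool_rot: [-0.418, -0.569, -0.42, 0.57]
contact_force: [0.2, -0.1, -0.6]
gripper_width: 1.002
```

{"fn": "drive_tool", "kwargs": {
  "series": [
    {"x": -0.8,"y": 0,"z": 0,"ax": 0,"ay": 0,"az": 0},
    {"x": -2,"y": 0,"z": 0,"ax": 0,"ay": 0,"az": 0},
    {"x": -3.4,"y": 0,"z": 0,"ax": 0,"ay": 0,"az": 0},
    {"x": -4.6,"y": 0,"z": 0,"ax": 0,"ay": 0,"az": 0},
    {"x": -4.8,"y": 0,"z": 0,"ax": 0,"ay": 0,"az": 0}
  ]
}}

```text
time: 6.02
tool_pos: [0.4509, 0.304, 0.1464]
tool_rot: [0.418, 0.572, 0.42, -0.567]
contact_force: [1.9, -0.1, 0.9]
gripper_width: 1.002
```

```bash
python3 - <<'E'
from h import *
from plant import sensors,cams
s=sensors.state();print(s['time'],s['tool_pos'],s['gripper_width'],s['contact_force'])
f=cams.grab_frame('wrist');cv2.imwrite('pics/g1.png',f['img'])
Rm=R.from_euler('z',-.295).as_matrix()[:2,:2];o=np.array([.5153,.0772])
for c in[(x,y) for y in(49,-49) for x in(-50,0,50)]:
    p=o+Rm@np.array(c)/1e3;print(c,p.round(4),move(s,[*p,.08],-.295))
E
```

```text
6.0167 [0.45087509 0.30401923 0.14639645] 1.0020486331795788 [ 1.8771566  -0.14886471  0.94051531]
(-50, 49) [0.4817 0.1386] (array([2.622, 3.137, 5.969]), array([-0.082, -0.085, -0.041]))
(0, 49) [0.5295 0.1241] (array([2.63 , 5.137, 5.955]), array([-0.082, -0.085, -0.041]))
(50, 49) [0.5774 0.1095] (array([2.637, 7.137, 5.94 ]), array([-0.082, -0.085, -0.041]))
(-50, -49) [0.4532 0.0449] (array([2.593, 3.165, 9.889]), array([-0.082, -0.085, -0.041]))
(0, -49) [0.5011 0.0303] (array([2.6  , 5.165, 9.874]), array([-0.082, -0.085, -0.041]))
(50, -49) [0.5489 0.0158] (array([2.607, 7.165, 9.86 ]), array([-0.082, -0.085, -0.041]))
```

View pics/g1.png

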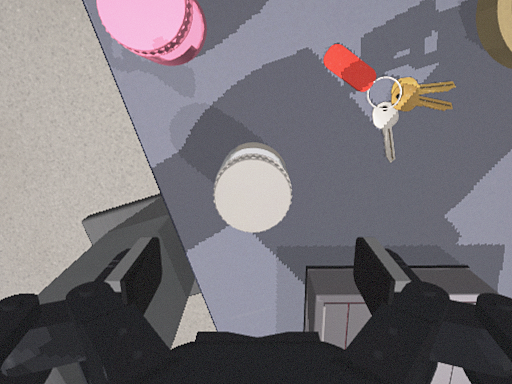

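The cup stands at (253,190), clear of the file, keys and pink look-alike. Now I'll shut the fingers and go over the first cell (-50,+49).

{"fn": "drive_tool", "kwargs": {
  "series": [
    {"x": 0,"y": 0.7,"z": 1.3,"ax": 0,"ay": 0,"az": 0},
    {"x": 0,"y": 1.5,"z": 2.7,"ax": -0.1,"ay": -0.1,"az": 0},
    {"x": 0.2,"y": 2.2,"z": 4.1,"ax": -0.1,"ay": -0.1,"az": 0},
    {"x": 1.2,"y": 2.9,"z": 5.4,"ax": -0.1,"ay": -0.1,"az": 0},
    {"x": 2.4,"y": 3.1,"z": 6,"ax": -0.1,"ay": -0.1,"az": 0}
  ],
  "hand": 0
}}

```text
time: 6.48
tool_pos: [0.4791, 0.1335, 0.0803]
tool_rot: [-0.423, -0.566, -0.419, 0.57]
contact_force: [1.4, 0.7, -0.7]
gripper_width: 0.298
```

{"fn": "drive_tool", "kwargs": {
  "series": [
    {"x": 0.3,"y": 0,"z": 0,"ax": 0,"ay": 0,"az": 0},
    {"x": 0.7,"y": 0,"z": 0,"ax": 0,"ay": 0,"az": 0},
    {"x": 0.7,"y": 0,"z": 0,"ax": 0,"ay": 0,"az": 0}
  ]
}}

```text
time: 6.73
tool_pos: [0.4744, 0.1363, 0.0589]
tool_rot: [-0.421, -0.563, -0.422, 0.573]
contact_force: [-0.3, -0.6, -0.4]
gripper_width: 0.004
```

```bash
python3 - <<'E'
from h import *
from plant import sensors
s=sensors.state();print(s['time'],s['tool_pos'],s['gripper_width'],s['contact_force'])
print(move(s,[.4817,.1386,.052],-.295))
E
```

```text
6.7333 [0.47444215 0.13625443 0.05888291] 0.004421683036147893 [-0.33913049 -0.60677184 -0.39218983]
(array([ 0.271,  0.253, -0.177]), array([0.017, 0.119, 0.106]))
```

{"fn": "drive_tool", "kwargs": {
  "series": [
    {"x": 0,"y": 0,"z": 0,"ax": 0,"ay": 0,"az": 0},
    {"x": 0,"y": 0,"z": 0,"ax": 0,"ay": 0,"az": 0},
    {"x": 0,"y": 0,"z": 0,"ax": 0,"ay": 0,"az": 0}
  ]
}}

```text
time: 6.98
tool_pos: [0.4775, 0.1371, 0.0632]
tool_rot: [-0.423, -0.565, -0.421, 0.57]
contact_force: [-0.2, 0.1, 0.1]
gripper_width: 0.005
```

```bash
python3 - <<'E'
from h import *
from plant import sensors
s=sensors.state();print(s['time'],s['tool_pos'],s['gripper_width'],s['contact_force'])
print(move(s,[.4817,.1386,.052],-.295))
E
```

```text
6.9833 [0.47754284 0.1370764  0.06318248] 0.005063515014851908 [-0.22190426  0.05735833  0.09465968]
(array([ 0.446,  0.143, -0.11 ]), array([0.035, 0.086, 0.024]))
```

{"fn": "drive_tool", "kwargs": {
  "series": [
    {"x": 0.2,"y": 0.14,"z": -0.1,"ax": 0,"ay": 0.1,"az": 0},
    {"x": 0.45,"y": 0.14,"z": -0.1,"ax": 0,"ay": 0.1,"az": 0},
    {"x": 0.55,"y": 0.14,"z": -0.1,"ax": 0,"ay": 0.1,"az": 0},
    {"x": 0.6,"y": 0.14,"z": -0.1,"ax": 0,"ay": 0.1,"az": 0}
  ]
}}

```text
time: 7.32
tool_pos: [0.4804, 0.1375, 0.0463]
tool_rot: [-0.42, -0.567, -0.423, 0.569]
contact_force: [-0.7, 0.8, 2.6]
gripper_width: 0.003
```

{"fn": "drive_tool", "kwargs": {
  "series": [
    {"x": 0.05,"y": 0,"z": 0,"ax": 0,"ay": 0,"az": 0},
    {"x": 0.1,"y": 0,"z": 0,"ax": 0,"ay": 0,"az": 0},
    {"x": 0.1,"y": 0,"z": 0,"ax": 0,"ay": 0,"az": 0}
  ]
}}

```text
time: 7.57
tool_pos: [0.4809, 0.1374, 0.0447]
tool_rot: [-0.42, -0.567, -0.423, 0.568]
contact_force: [-0.0, 0.4, 3.9]
gripper_width: -0.002
```

{"fn": "drive_tool", "kwargs": {
  "series": [
    {"x": 0.06,"y": 0,"z": 0,"ax": 0,"ay": 0,"az": 0},
    {"x": 0.12,"y": 0,"z": 0,"ax": 0,"ay": 0,"az": 0},
    {"x": 0.12,"y": 0,"z": 0,"ax": 0,"ay": 0,"az": 0}
  ]
}}

```text
time: 7.82
tool_pos: [0.4815, 0.1373, 0.0428]
tool_rot: [-0.421, -0.567, -0.422, 0.568]
contact_force: [-1.8, -0.9, 9.6]
gripper_width: -0.001
```

{"fn": "drive_tool", "kwargs": {
  "series": [
    {"x": 0.08,"y": 0,"z": 0,"ax": 0,"ay": 0,"az": 0},
    {"x": 0.08,"y": 0,"z": 0,"ax": 0,"ay": 0,"az": 0}
  ]
}}

```text
time: 7.98
tool_pos: [0.482, 0.1373, 0.0415]
tool_rot: [-0.421, -0.567, -0.422, 0.568]
contact_force: [-3.4, -0.6, 11.8]
gripper_width: -0.001
```

Full: the force climbs to 12 N at about 6 mm. On to (0,+49).

{"fn": "drive_tool", "kwargs": {
  "series": [
    {"x": -0.8,"y": 0,"z": 0,"ax": 0,"ay": 0,"az": 0},
    {"x": -0.9,"y": 0.8,"z": 0,"ax": 0,"ay": 0,"az": 0},
    {"x": -0.9,"y": 1.6,"z": -0.04,"ax": 0,"ay": 0,"az": 0},
    {"x": -0.9,"y": 2,"z": -0.04,"ax": 0,"ay": 0,"az": 0},
    {"x": -0.6,"y": 2,"z": -0.04,"ax": 0,"ay": 0,"az": 0}
  ]
}}

```text
time: 8.4
tool_pos: [0.5314, 0.1233, 0.0554]
tool_rot: [0.421, 0.568, 0.422, -0.568]
contact_force: [0.0, -0.2, 0.1]
gripper_width: 0.003
```

{"fn": "drive_tool", "kwargs": {
  "series": [
    {"x": 0.2,"y": 0,"z": 0,"ax": 0,"ay": 0,"az": 0},
    {"x": 0.4,"y": 0,"z": 0,"ax": 0,"ay": 0,"az": 0},
    {"x": 0.5,"y": 0,"z": 0,"ax": 0,"ay": 0,"az": 0},
    {"x": 0.5,"y": 0,"z": 0,"ax": 0,"ay": 0,"az": 0}
  ]
}}

```text
time: 8.73
tool_pos: [0.5274, 0.1239, 0.0403]
tool_rot: [-0.42, -0.566, -0.423, 0.569]
contact_force: [-0.7, -0.7, 2.4]
gripper_width: -0.002
```

Depth is 7.7 mm at only 2.4 N, so this one may be the empty cell. I'll push further.

{"fn": "drive_tool", "kwargs": {
  "series": [
    {"x": 0.1,"y": 0,"z": 0,"ax": 0,"ay": 0,"az": 0},
    {"x": 0.25,"y": 0,"z": 0,"ax": 0,"ay": 0,"az": 0},
    {"x": 0.3,"y": 0,"z": 0,"ax": 0,"ay": 0,"az": 0}
  ]
}}

```text
time: 8.98
tool_pos: [0.5283, 0.124, 0.0336]
tool_rot: [-0.42, -0.567, -0.423, 0.569]
contact_force: [-0.4, -0.1, 0.9]
gripper_width: 0.004
```

{"fn": "drive_tool", "kwargs": {
  "series": [
    {"x": 0.1,"y": 0,"z": 0,"ax": 0,"ay": 0,"az": 0},
    {"x": 0.25,"y": 0,"z": 0,"ax": 0,"ay": 0,"az": 0},
    {"x": 0.3,"y": 0,"z": 0,"ax": 0,"ay": 0,"az": 0}
  ]
}}

```text
time: 9.23
tool_pos: [0.5285, 0.1238, 0.026]
tool_rot: [-0.42, -0.567, -0.423, 0.569]
contact_force: [-0.6, 0.1, 2.5]
gripper_width: 0.0
```

That is 22 mm of give at 2.5 N, so the empty cell is (0,+49). I'll lift and go to the carton.

{"fn": "drive_tool", "kwargs": {
  "series": [
    {"x": -1,"y": 0,"z": 0,"ax": 0,"ay": 0,"az": 0},
    {"x": -2.5,"y": 0,"z": 0,"ax": 0,"ay": 0,"az": 0},
    {"x": -4,"y": 0,"z": 0.5,"ax": 0,"ay": 0,"az": 0},
    {"x": -5,"y": 0,"z": 1.8,"ax": 0,"ay": 0,"az": 0},
    {"x": -6,"y": 0,"z": 3.2,"ax": 0,"ay": 0,"az": 0}
  ]
}}

```text
time: 9.65
tool_pos: [0.5062, 0.0481, 0.1773]
tool_rot: [-0.421, -0.567, -0.423, 0.568]
contact_force: [1.1, -0.3, -0.0]
gripper_width: 0.006
```

```bash
python3 - <<'E'
from h import *
from plant import sensors,cams
s=sensors.state();print(s['time'],s['tool_pos'],s['gripper_width'],s['contact_force'])
print(move(s,[.455,-.38,.18],-.257))
E
```

```text
9.65 [0.50621383 0.04809907 0.17731468] 0.006310704616162795 [ 1.13054012 -0.31952119 -0.02648068]
(array([-0.123,  2.944, 16.993]), array([-0.386, -0.005,  0.04 ]))
```

{"fn": "drive_tool", "kwargs": {
  "series": [
    {"x": 0,"y": 0.3,"z": 1.6,"ax": 0,"ay": 0,"az": 0},
    {"x": 0,"y": 0.6,"z": 3.2,"ax": 0,"ay": 0,"az": 0},
    {"x": 0,"y": 0.9,"z": 4.8,"ax": 0,"ay": 0,"az": 0},
    {"x": 0,"y": 1.2,"z": 6.4,"ax": -0.2,"ay": 0,"az": 0},
    {"x": 0,"y": 1.5,"z": 8,"ax": -0.4,"ay": 0,"az": 0}
  ],
  "hand": 1
}}

```text
time: 10.07
tool_pos: [0.4833, -0.1558, 0.1748]
tool_rot: [-0.43, -0.559, -0.433, 0.561]
contact_force: [1.1, 0.2, 0.1]
gripper_width: 0.71
```

{"fn": "drive_tool", "kwargs": {
  "series": [
    {"x": 0,"y": 0.3,"z": 1.6,"ax": 0,"ay": 0,"az": 0},
    {"x": 0,"y": 0.6,"z": 3.2,"ax": 0,"ay": 0,"az": 0},
    {"x": 0,"y": 0.8,"z": 4.8,"ax": 0,"ay": 0,"az": 0},
    {"x": 0,"y": 0.8,"z": 6.4,"ax": 0,"ay": 0,"az": 0},
    {"x": 0,"y": 0.8,"z": 8,"ax": 0,"ay": 0,"az": 0}
  ]
}}

```text
time: 10.48
tool_pos: [0.4515, -0.3542, 0.1743]
tool_rot: [-0.429, -0.559, -0.433, 0.561]
contact_force: [-0.1, 0.0, -0.4]
gripper_width: 1.0
```

```bash
python3 - <<'E'
from h import *
from plant import sensors,cams
s=sensors.state();print(s['time'],s['tool_pos'],s['gripper_width'],s['contact_force'])
f=cams.grab_frame('wrist');cv2.imwrite('pics/i1.png',f['img'])
s=sensors.state();print(s['time'],s['tool_pos'],s['joint_vel'])
import pickle;pickle.dump(f,open('i1.pkl','wb'))
E
```

```text
10.4833 [ 0.45145343 -0.35418931  0.17429205] 0.9997721044447277 [-0.11947927  0.03871382 -0.39264879]
10.5333 [ 0.44940781 -0.3604762   0.17459594] [ 0.07483614 -0.04384221  0.04286117  0.04884807  0.03315868  0.13620803]
```

View pics/i1.png

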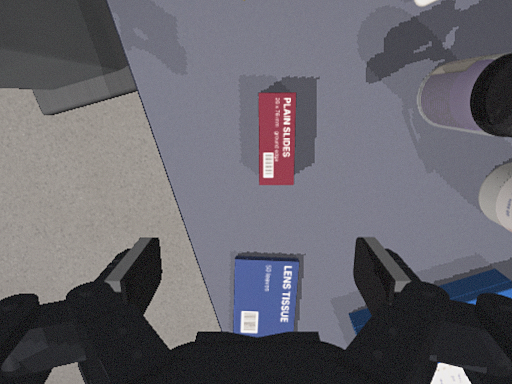

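The carton is centred at about (277,139) with edges parallel to the jaws. The blue lens tissue box is at (265,295). I'll measure with the arm at rest.

```bash
cat >> h.py <<'E'
def carton(f,z=.03):
    hsv=cv2.cvtColor(f['img'],cv2.COLOR_BGR2HSV)
    m=(((hsv[...,0]>165)|(hsv[...,0]<6))&(hsv[...,1]>100)&(hsv[...,2]>60)).astype(np.uint8)
    m=cv2.morphologyEx(m,cv2.MORPH_CLOSE,np.ones((9,9)))
    cs,_=cv2.findContours(m,0,1);b=max(cs,key=cv2.contourArea);r=cv2.minAreaRect(b)
    bp=cv2.boxPoints(r);P=pix2plane(f,bp,z);e=[P[i]-P[i-1] for i in range(4)];n=[np.linalg.norm(v).round(4) for v in e]
    l=e[int(np.argmax(n))];l=l*np.sign(l[1])
    return r,P.mean(0),np.arctan2(-l[0],l[1]),n,bp
E
python3 - <<'E'
from h import *
from plant import sensors,cams
f=cams.grab_frame('wrist')
r,p,y,n,bp=carton(f);print(r,p,y,n,bp.tolist())
s=sensors.state();print(s['time'],s['tool_pos'])
print(move(s,[p[0],p[1],.10],y),move(s,[p[0],p[1],.018],y))
E
```

```text
((276.9999694824219, 129.49998474121094), (92.99998474121094, 35.99999237060547), 90.0) [ 0.4743995  -0.32923353  0.03      ] -0.2620343610006147 [np.float64(0.0806), np.float64(0.0303), np.float64(0.0806), np.float64(0.0327)] [[258.9999694824219, 82.99999237060547], [294.9999694824219, 82.99999237060547], [294.9999694824219, 175.99996948242188], [258.9999694824219, 175.99996948242188]]
10.5833 [ 0.4504916  -0.35705164  0.17448621]
(array([ 2.975,  0.649, -1.327]), array([-0.031,  0.009,  0.066])) (array([ 6.255,  0.668, -1.329]), array([-0.031,  0.009,  0.066]))
```

Measured 80.6x31 mm against 82x32 expected, and it agrees with the top view. I'll descend.

{"fn": "drive_tool", "kwargs": {
  "series": [
    {"x": 0.8,"y": 0.3,"z": -0.7,"ax": 0,"ay": 0,"az": 0},
    {"x": 1.8,"y": 0.65,"z": -1.3,"ax": 0,"ay": 0,"az": 0.05},
    {"x": 3,"y": 0.65,"z": -1.3,"ax": 0,"ay": 0,"az": 0.05},
    {"x": 4.2,"y": 0.65,"z": -1.3,"ax": 0,"ay": 0,"az": 0.05},
    {"x": 4.8,"y": 0.65,"z": -1.3,"ax": 0,"ay": 0,"az": 0.05}
  ]
}}

```text
time: 11.0
tool_pos: [0.474, -0.322, 0.0503]
tool_rot: [-0.429, -0.56, -0.434, 0.56]
contact_force: [-1.3, 1.2, 0.1]
gripper_width: 1.002
```

{"fn": "drive_tool", "kwargs": {
  "series": [
    {"x": 0.4,"y": 0,"z": 0,"ax": 0,"ay": 0,"az": 0},
    {"x": 0.7,"y": 0,"z": 0,"ax": 0,"ay": 0,"az": 0},
    {"x": 0.9,"y": 0,"z": 0,"ax": 0,"ay": 0,"az": 0},
    {"x": 0.9,"y": 0,"z": 0,"ax": 0,"ay": 0,"az": 0},
    {"x": 0.9,"y": 0,"z": 0,"ax": 0,"ay": 0,"az": 0}
  ]
}}

```text
time: 11.42
tool_pos: [0.4767, -0.3257, 0.0338]
tool_rot: [0.432, 0.56, 0.431, -0.56]
contact_force: [-0.6, 0.1, -0.9]
gripper_width: 1.004
```

```bash
python3 - <<'E'
from h import *
from plant import sensors,cams
s=sensors.state();print(s['time'],s['tool_pos'])
print(move(s,[.4745,-.3295,.005],-.262))
f=cams.grab_frame('wrist');cv2.imwrite('pics/j1.png',f['img'])
E
```

```text
11.4167 [ 0.47666504 -0.32568315  0.0337835 ]
(array([ 1.151, -0.046,  0.169]), array([ 0.038,  0.006, -0.016]))
```

View pics/j1.png

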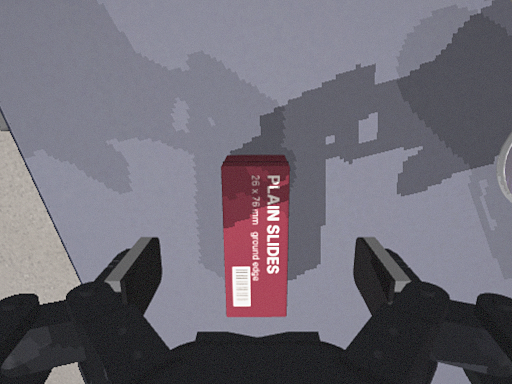

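{"fn": "drive_tool", "kwargs": {
  "series": [
    {"x": 0.5,"y": -0.05,"z": 0.1,"ax": 0,"ay": 0,"az": 0},
    {"x": 0.9,"y": -0.05,"z": 0.17,"ax": 0,"ay": 0,"az": 0},
    {"x": 1.1,"y": -0.05,"z": 0.17,"ax": 0,"ay": 0,"az": 0},
    {"x": 1.1,"y": -0.05,"z": 0.17,"ax": 0,"ay": 0,"az": 0},
    {"x": 1.1,"y": -0.05,"z": 0.17,"ax": 0,"ay": 0,"az": 0}
  ]
}}

```text
time: 11.88
tool_pos: [0.4732, -0.3286, 0.0043]
tool_rot: [-0.431, -0.56, -0.432, 0.56]
contact_force: [0.2, -0.4, -0.6]
gripper_width: 1.0
```

{"fn": "drive_tool", "kwargs": {
  "series": [
    {"x": 0,"y": 0,"z": 0,"ax": 0,"ay": 0,"az": 0},
    {"x": 0,"y": 0,"z": 0,"ax": 0,"ay": 0,"az": 0},
    {"x": 0,"y": 0,"z": 0,"ax": 0,"ay": 0,"az": 0},
    {"x": 0,"y": 0,"z": 0,"ax": 0,"ay": 0,"az": 0},
    {"x": 0,"y": 0,"z": 0,"ax": 0,"ay": 0,"az": 0}
  ],
  "hand": 0
}}

```text
time: 12.3
tool_pos: [0.4744, -0.3295, 0.0062]
tool_rot: [0.432, 0.56, 0.431, -0.56]
contact_force: [-0.6, 0.5, -1.8]
gripper_width: 0.363
```

{"fn": "drive_tool", "kwargs": {
  "series": [
    {"x": 0,"y": 0,"z": 0,"ax": 0,"ay": 0,"az": 0},
    {"x": 0,"y": 0,"z": 0,"ax": 0,"ay": 0,"az": 0},
    {"x": 0,"y": 0,"z": 0,"ax": 0,"ay": 0,"az": 0}
  ]
}}

```text
time: 12.55
tool_pos: [0.4743, -0.3294, 0.006]
tool_rot: [0.432, 0.56, 0.431, -0.56]
contact_force: [0.5, 0.5, 2.6]
gripper_width: 0.367
```

Gripped, with the carton's underside 6 mm below the TCP. I'll lift.

{"fn": "drive_tool", "kwargs": {
  "series": [
    {"x": -0.5,"y": 0,"z": 0,"ax": 0,"ay": 0,"az": 0},
    {"x": -1.5,"y": 0,"z": 0,"ax": 0,"ay": 0,"az": 0},
    {"x": -2.8,"y": 0,"z": 0,"ax": 0,"ay": 0,"az": 0},
    {"x": -4.2,"y": 0,"z": 0,"ax": 0,"ay": 0,"az": 0},
    {"x": -5,"y": 0,"z": 0,"ax": 0,"ay": 0,"az": 0}
  ]
}}

```text
time: 12.97
tool_pos: [0.4744, -0.3296, 0.1341]
tool_rot: [0.432, 0.561, 0.43, -0.56]
contact_force: [1.1, -1.5, -2.0]
gripper_width: 0.363
```

```bash
python3 - <<'E'
from h import *
from plant import sensors,cams
f=cams.grab_frame('wrist');cv2.imwrite('pics/k1.png',f['img'])
s=sensors.state();print(s['time'],s['tool_pos'],s['gripper_width'],s['contact_force'],s['ft_torque'])
print(move(s,[.5295,.1241,.12],-.295))
E
```

```text
13.0167 [ 0.47619773 -0.33117267  0.1382297 ] 0.36610964568975257 [ 2.52852482 -0.99018709  1.1574558 ] [-0.07290562 -0.18612899 -0.00276129]
(array([  0.627,  -2.601, -18.154]), array([ 0.418,  0.049, -0.101]))
```

View pics/k1.png

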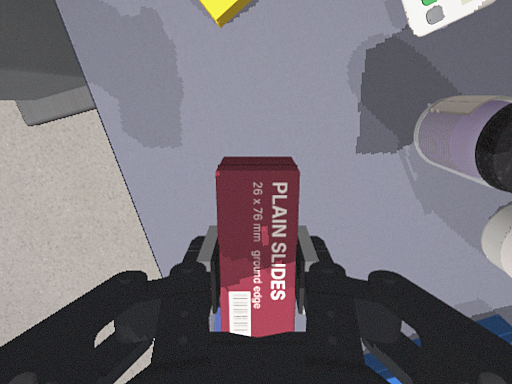

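The carton is held level. I'll carry it to the file and measure the hold on the way.

{"fn": "drive_tool", "kwargs": {
  "series": [
    {"x": 0,"y": -0.2,"z": -1.4,"ax": 0,"ay": 0,"az": 0},
    {"x": 0,"y": -0.4,"z": -2.9,"ax": 0,"ay": 0,"az": 0},
    {"x": 0,"y": -0.6,"z": -4.4,"ax": 0.2,"ay": 0,"az": 0},
    {"x": 0,"y": -0.9,"z": -5.9,"ax": 0.4,"ay": 0,"az": 0},
    {"x": 0,"y": -1.1,"z": -7.4,"ax": 0.4,"ay": 0,"az": 0}
  ]
}}

```text
time: 13.43
tool_pos: [0.493, -0.141, 0.1289]
tool_rot: [-0.42, -0.568, -0.422, 0.568]
contact_force: [1.1, 0.2, -2.2]
gripper_width: 0.363
```

{"fn": "drive_tool", "kwargs": {
  "series": [
    {"x": 0,"y": 0,"z": -1.5,"ax": 0,"ay": 0,"az": 0},
    {"x": 0,"y": 0,"z": -3,"ax": 0,"ay": 0,"az": 0},
    {"x": 0,"y": 0,"z": -4.5,"ax": 0,"ay": 0,"az": 0},
    {"x": 0,"y": 0,"z": -5.5,"ax": 0,"ay": 0,"az": 0},
    {"x": 0,"y": 0,"z": -6,"ax": 0,"ay": 0,"az": 0}
  ]
}}

```text
time: 13.85
tool_pos: [0.5371, 0.0036, 0.129]
tool_rot: [-0.421, -0.567, -0.423, 0.567]
contact_force: [0.6, -1.0, -2.5]
gripper_width: 0.357
```

{"fn": "drive_tool", "kwargs": {
  "series": [
    {"x": 0,"y": 0,"z": 0,"ax": 0,"ay": 0,"az": 0},
    {"x": 0,"y": 0,"z": 0,"ax": 0,"ay": 0,"az": 0}
  ]
}}

```text
time: 14.02
tool_pos: [0.5371, 0.0005, 0.1294]
tool_rot: [-0.421, -0.567, -0.422, 0.568]
contact_force: [-0.2, -0.5, -2.6]
gripper_width: 0.362
```

```bash
python3 - <<'E'
from h import *
from plant import sensors,cams
f=cams.grab_frame('wrist');cv2.imwrite('pics/k2.png',f['img']);import pickle;pickle.dump(f,open('k2.pkl','wb'))
s=sensors.state();print(s['time'],s['tool_pos'],s['gripper_width'],s['contact_force'],s['ft_torque'])
print(move(s,[.5295,.1241,.09],-.295))
E
```

```text
14.0667 [ 5.37143926e-01 -2.15446888e-04  1.29546251e-01] 0.3596322205647337 [-0.72001297  0.21002612 -1.85339176] [-0.0170123  -0.03994996 -0.00580925]
(array([ 1.581, -1.729, -4.673]), array([0.015, 0.01 , 0.019]))
```

View pics/k2.png

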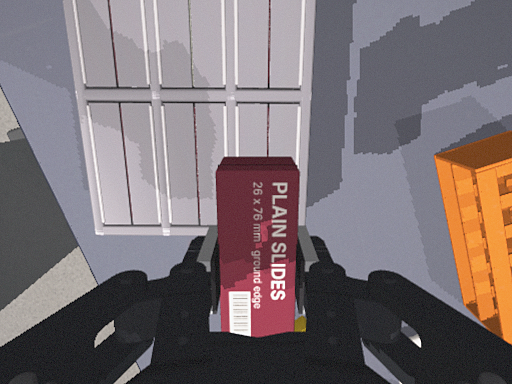

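```bash
python3 - <<'E'
from h import *
import pickle
f=pickle.load(open('k2.pkl','rb'))
tcp=np.array([.5371,-.0002,.1295])
cv2.imwrite('pics/k3.png',cv2.resize(f['img'][0:250,60:320],None,fx=2.4,fy=2.4,interpolation=cv2.INTER_CUBIC))
P=pix2plane(f,[[217,169],[298,169],[228,337],[295,337]],.1535)
print(R.from_euler('z',.295).apply(P-tcp).round(4).tolist())
E
```

```text
[[-0.0156, 0.0422, 0.024], [0.0144, 0.0423, 0.024], [-0.0131, -0.0323, 0.024], [0.0159, -0.0322, 0.024]]
```

View pics/k3.png

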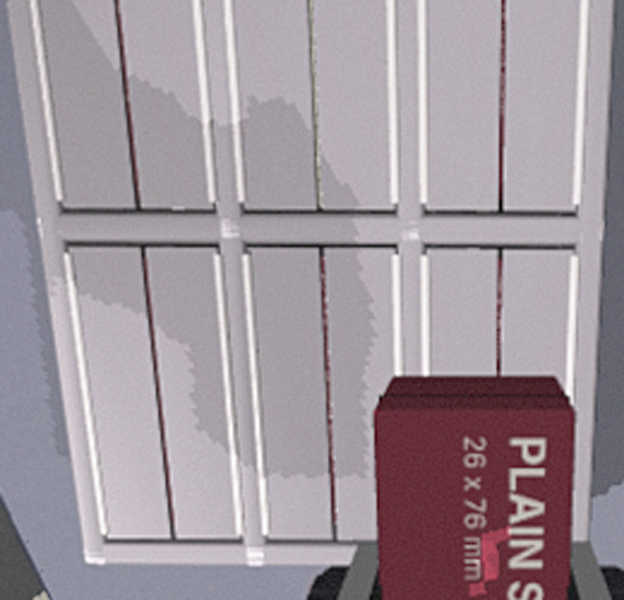

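The image also shows it: the slit of cell (0,+49) has no red in it, while the other five do. I'll do one last file fit from this view.

```bash
python3 - <<'E'
from h import *
import pickle
from plant import sensors
f=pickle.load(open('k2.pkl','rb'))
uv=np.array([[173,541],[335,541],[143,246],[321,246],[500,246],[138,210],[319,210],[500,210],[87,564],[231,228],[410,228]])
L=np.array([[-50,-94],[0,-94],[-50,-4],[0,-4],[50,-4],[-50,4],[0,4],[50,4],[-79,-102],[-25,0],[25,0]])/1e3
uv=(uv+.5)/2.4-.5+[60,0]
o,y,r=rigid(pix2plane(f,uv,.048),L);print(o,y,(r*1e3).round(1).tolist())
for oo,yy in((o,y),(np.array([.5153,.0772]),-.295)): print(oo+R.from_euler('z',yy).apply([0,.049,0])[:2])
s=sensors.state();print(move(s,[.5295,.1235,.09],-.295))
E
```

```text
[0.51561275 0.07824117] -0.2947528929343627 [[-0.1, 0.7], [-0.0, 0.9], [0.1, -1.3], [-0.4, -1.0], [-0.7, -0.8], [0.2, 0.3], [-0.0, 0.5], [-0.3, 0.7], [1.3, 0.5], [0.2, -0.4], [-0.3, -0.1]]
[0.52984742 0.125128  ]
[0.52954625 0.1240833 ]
(array([ 1.581, -1.723, -4.65 ]), array([0.015, 0.01 , 0.019]))
```

{"fn": "drive_tool", "kwargs": {
  "series": [
    {"x": 0,"y": -0.5,"z": -1.3,"ax": 0,"ay": 0,"az": 0},
    {"x": 0,"y": -1,"z": -2.6,"ax": 0,"ay": 0,"az": 0},
    {"x": 0.3,"y": -1.5,"z": -3.9,"ax": 0,"ay": 0,"az": 0},
    {"x": 0.8,"y": -1.72,"z": -4.65,"ax": 0,"ay": 0,"az": 0},
    {"x": 1.4,"y": -1.72,"z": -4.65,"ax": 0,"ay": 0,"az": 0}
  ]
}}

```text
time: 14.48
tool_pos: [0.5309, 0.1259, 0.0961]
tool_rot: [0.422, 0.568, 0.422, -0.566]
contact_force: [0.2, -0.4, -2.3]
gripper_width: 0.365
```

{"fn": "drive_tool", "kwargs": {
  "series": [
    {"x": 0,"y": 0,"z": 0,"ax": 0,"ay": 0,"az": 0},
    {"x": 0,"y": 0,"z": 0,"ax": 0,"ay": 0,"az": 0},
    {"x": 0,"y": 0,"z": 0,"ax": 0,"ay": 0,"az": 0},
    {"x": 0,"y": 0,"z": 0,"ax": 0,"ay": 0,"az": 0}
  ]
}}

```text
time: 14.82
tool_pos: [0.5313, 0.123, 0.0966]
tool_rot: [0.421, 0.569, 0.421, -0.568]
contact_force: [1.2, -0.5, -1.2]
gripper_width: 0.362
```

```bash
python3 - <<'E'
from h import *
from plant import sensors,cams
s=sensors.state();print(s['time'],s['tool_pos'],s['contact_force'])
print(move(s,[.5293,.1235,.06],-.295))
f=cams.grab_frame('wrist');cv2.imwrite('pics/l1.png',f['img'])
E
```

```text
14.8167 [0.53128117 0.12299578 0.09655818] [ 1.19994576 -0.48015615 -1.18835114]
(array([ 1.462, -0.084,  0.005]), array([-0.005, -0.008, -0.019]))
```

View pics/l1.png

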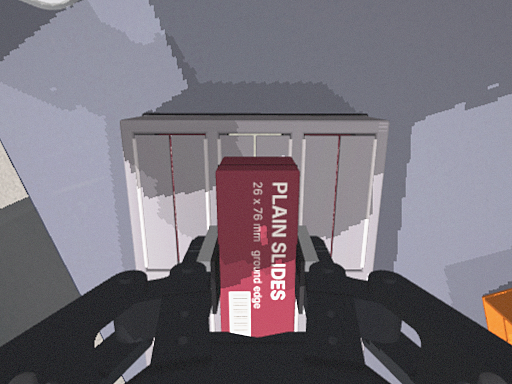

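The carton is centred over the cell: the slit is at column 255 and the carton centre at 258. I'll lower.

{"fn": "drive_tool", "kwargs": {
  "series": [
    {"x": 0.4,"y": -0.08,"z": 0,"ax": 0,"ay": 0,"az": 0},
    {"x": 0.8,"y": -0.08,"z": 0,"ax": 0,"ay": 0,"az": 0},
    {"x": 1.2,"y": -0.08,"z": 0,"ax": 0,"ay": 0,"az": 0},
    {"x": 1.4,"y": -0.08,"z": 0,"ax": 0,"ay": 0,"az": 0},
    {"x": 1.4,"y": -0.08,"z": 0,"ax": 0,"ay": 0,"az": 0}
  ]
}}

```text
time: 15.28
tool_pos: [0.5266, 0.1245, 0.0577]
tool_rot: [-0.421, -0.566, -0.422, 0.569]
contact_force: [-0.7, 0.1, -2.9]
gripper_width: 0.359
```

{"fn": "drive_tool", "kwargs": {
  "series": [
    {"x": 0.05,"y": 0,"z": 0,"ax": 0,"ay": 0,"az": 0},
    {"x": 0.12,"y": 0,"z": 0,"ax": 0,"ay": 0,"az": 0},
    {"x": 0.12,"y": 0,"z": 0,"ax": 0,"ay": 0,"az": 0}
  ]
}}

```text
time: 15.53
tool_pos: [0.5287, 0.1248, 0.0575]
tool_rot: [0.422, 0.568, 0.422, -0.568]
contact_force: [-0.7, -0.2, -2.8]
gripper_width: 0.359
```

{"fn": "drive_tool", "kwargs": {
  "series": [
    {"x": 0.06,"y": 0.02,"z": 0.04,"ax": 0,"ay": 0,"az": 0},
    {"x": 0.12,"y": 0.02,"z": 0.04,"ax": 0,"ay": 0,"az": 0},
    {"x": 0.12,"y": 0.02,"z": 0.04,"ax": 0,"ay": 0,"az": 0}
  ]
}}

```text
time: 15.78
tool_pos: [0.5286, 0.1236, 0.0543]
tool_rot: [0.421, 0.568, 0.422, -0.568]
contact_force: [-0.6, -0.2, -2.8]
gripper_width: 0.364
```

{"fn": "drive_tool", "kwargs": {
  "series": [
    {"x": 0.06,"y": 0,"z": 0,"ax": 0,"ay": 0,"az": 0},
    {"x": 0.12,"y": 0,"z": 0,"ax": 0,"ay": 0,"az": 0},
    {"x": 0.12,"y": 0,"z": 0,"ax": 0,"ay": 0,"az": 0}
  ]
}}

```text
time: 16.03
tool_pos: [0.5296, 0.1237, 0.0527]
tool_rot: [0.422, 0.568, 0.421, -0.567]
contact_force: [-1.5, -1.4, 4.9]
gripper_width: 0.361
```

{"fn": "drive_tool", "kwargs": {
  "series": [
    {"x": 0.06,"y": 0,"z": 0,"ax": 0,"ay": 0,"az": 0},
    {"x": 0.12,"y": 0,"z": 0,"ax": 0,"ay": 0,"az": 0},
    {"x": 0.12,"y": 0,"z": 0,"ax": 0,"ay": 0,"az": 0}
  ]
}}

```text
time: 16.28
tool_pos: [0.5301, 0.1238, 0.0499]
tool_rot: [0.422, 0.569, 0.421, -0.567]
contact_force: [0.1, 1.1, 4.9]
gripper_width: 0.361
```

The carton has sunk about 4 mm into the flaps at under 8 N. I'll release it and retreat.

{"fn": "drive_tool", "kwargs": {
  "series": [
    {"x": 0,"y": 0,"z": 0,"ax": 0,"ay": 0,"az": 0},
    {"x": -0.1,"y": 0,"z": 0,"ax": 0,"ay": 0,"az": 0},
    {"x": -0.1,"y": 0,"z": 0,"ax": 0,"ay": 0,"az": 0},
    {"x": -0.1,"y": 0,"z": 0,"ax": 0,"ay": 0,"az": 0},
    {"x": -0.1,"y": 0,"z": 0,"ax": 0,"ay": 0,"az": 0}
  ],
  "hand": 1
}}

```text
time: 16.7
tool_pos: [0.5284, 0.1236, 0.0506]
tool_rot: [-0.421, -0.568, -0.422, 0.568]
contact_force: [0.1, -0.2, 0.3]
gripper_width: 0.996
```

{"fn": "drive_tool", "kwargs": {
  "series": [
    {"x": -0.8,"y": 0,"z": 0,"ax": 0,"ay": 0,"az": 0},
    {"x": -1.8,"y": 0,"z": 0,"ax": 0,"ay": 0,"az": 0},
    {"x": -2.8,"y": 0,"z": 0,"ax": 0,"ay": 0,"az": 0},
    {"x": -3,"y": 0,"z": 0,"ax": 0,"ay": 0,"az": 0}
  ]
}}

```text
time: 17.03
tool_pos: [0.5313, 0.1239, 0.1306]
tool_rot: [0.423, 0.57, 0.42, -0.565]
contact_force: [0.4, -0.6, 1.0]
gripper_width: 1.0
```

```bash
python3 - <<'E'
from h import *
from plant import sensors,cams
s=sensors.state();print(s['time'],s['tool_pos'],s['contact_force'])
f=cams.grab_frame('wrist');cv2.imwrite('pics/m1.png',f['img'])
print(carton(f,.077))
E
```

```text
17.0333 [0.53130337 0.12391505 0.13058952] [ 0.37837778 -0.56657629  1.00245964]
(((254.5, 225.0), (174.0, 51.0), 90.0), array([0.52445212, 0.10760388, 0.077     ]), np.float64(-0.27438622022767245), [np.float64(0.1216), np.float64(0.0306), np.float64(0.1217), np.float64(0.0358)], array([[229., 138.],
       [280., 138.],
       [280., 312.],
       [229., 312.]], dtype=float32))
```

View pics/m1.png

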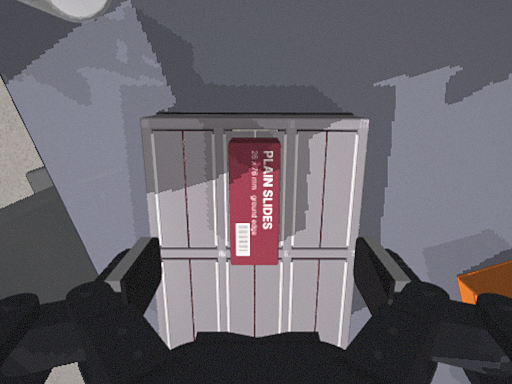

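The carton lies flat and aligned on the flaps, columns 229-280 and rows about 140-265. I'll shut the fingers and press at the middle of its top.

```bash
python3 - <<'E'
from h import *
from plant import sensors,cams
f=cams.grab_frame('wrist')
P=pix2plane(f,[[230,142],[279,142],[279,265],[231,265]],.077);print(P.round(4).tolist(),P.mean(0),np.linalg.norm(P[0]-P[3]),np.linalg.norm(P[0]-P[1]))
s=sensors.state()
print(s['tool_pos'],move(s,[.5298,.1248,.09],-.295))
E
```

```text
[[0.5272, 0.1678, 0.077], [0.5553, 0.1593, 0.077], [0.533, 0.0801, 0.077], [0.5023, 0.0895, 0.077]] [0.52944739 0.1241534  0.077     ] 0.08221632463415396 0.029424829676528944
[0.52992153 0.1237513  0.12770376] (array([ 1.508, -0.022, -0.036]), array([ 0.017, -0.019, -0.04 ]))
```

{"fn": "drive_tool", "kwargs": {
  "series": [
    {"x": 0,"y": 0,"z": 0,"ax": 0,"ay": 0,"az": 0},
    {"x": 0,"y": 0,"z": 0,"ax": 0,"ay": 0,"az": 0},
    {"x": 0,"y": 0,"z": 0,"ax": 0,"ay": 0,"az": 0},
    {"x": 0,"y": 0,"z": 0,"ax": 0,"ay": 0,"az": 0},
    {"x": 0,"y": 0,"z": 0,"ax": 0,"ay": 0,"az": 0}
  ],
  "hand": 0
}}

```text
time: 17.55
tool_pos: [0.5281, 0.1236, 0.1248]
tool_rot: [-0.421, -0.567, -0.422, 0.568]
contact_force: [0.8, -0.3, 0.2]
gripper_width: 0.299
```

{"fn": "drive_tool", "kwargs": {
  "series": [
    {"x": 0,"y": 0,"z": 0,"ax": 0,"ay": 0,"az": 0},
    {"x": 0,"y": 0,"z": 0,"ax": 0,"ay": 0,"az": 0},
    {"x": 0,"y": 0,"z": 0,"ax": 0,"ay": 0,"az": 0}
  ]
}}

```text
time: 17.8
tool_pos: [0.5286, 0.1236, 0.1258]
tool_rot: [0.421, 0.568, 0.422, -0.568]
contact_force: [0.5, 0.8, -0.5]
gripper_width: 0.002
```

{"fn": "drive_tool", "kwargs": {
  "series": [
    {"x": 0.5,"y": 0.03,"z": -0.03,"ax": 0,"ay": 0,"az": 0},
    {"x": 1.1,"y": 0.03,"z": -0.03,"ax": 0,"ay": 0,"az": 0},
    {"x": 1.6,"y": 0.03,"z": -0.03,"ax": 0,"ay": 0,"az": 0},
    {"x": 1.7,"y": 0.03,"z": -0.03,"ax": 0,"ay": 0,"az": 0},
    {"x": 1.7,"y": 0.03,"z": -0.03,"ax": 0,"ay": 0,"az": 0}
  ]
}}

```text
time: 18.22
tool_pos: [0.5282, 0.124, 0.0813]
tool_rot: [-0.421, -0.567, -0.422, 0.569]
contact_force: [-0.0, -0.6, 0.4]
gripper_width: -0.003
```

{"fn": "drive_tool", "kwargs": {
  "series": [
    {"x": 0.08,"y": 0,"z": 0,"ax": 0,"ay": 0,"az": 0},
    {"x": 0.16,"y": 0,"z": 0,"ax": 0,"ay": 0,"az": 0},
    {"x": 0.2,"y": 0,"z": 0,"ax": 0,"ay": 0,"az": 0},
    {"x": 0.2,"y": 0,"z": 0,"ax": 0,"ay": 0,"az": 0}
  ]
}}

```text
time: 18.55
tool_pos: [0.5298, 0.1242, 0.0787]
tool_rot: [0.422, 0.568, 0.421, -0.568]
contact_force: [0.5, 0.8, 0.1]
gripper_width: -0.002
```

{"fn": "drive_tool", "kwargs": {
  "series": [
    {"x": 0.08,"y": 0,"z": 0,"ax": 0,"ay": 0,"az": 0},
    {"x": 0.16,"y": 0,"z": 0,"ax": 0,"ay": 0,"az": 0},
    {"x": 0.24,"y": 0,"z": 0,"ax": 0,"ay": 0,"az": 0},
    {"x": 0.24,"y": 0,"z": 0,"ax": 0,"ay": 0,"az": 0}
  ]
}}

```text
time: 18.88
tool_pos: [0.5306, 0.1243, 0.0736]
tool_rot: [0.422, 0.568, 0.421, -0.567]
contact_force: [0.4, 0.1, 5.5]
gripper_width: 0.002
```

{"fn": "drive_tool", "kwargs": {
  "series": [
    {"x": 0.08,"y": 0,"z": 0,"ax": 0,"ay": 0,"az": 0},
    {"x": 0.16,"y": 0,"z": 0,"ax": 0,"ay": 0,"az": 0},
    {"x": 0.24,"y": 0,"z": 0,"ax": 0,"ay": 0,"az": 0},
    {"x": 0.24,"y": 0,"z": 0,"ax": 0,"ay": 0,"az": 0}
  ]
}}

```text
time: 19.22
tool_pos: [0.5289, 0.1241, 0.0655]
tool_rot: [-0.421, -0.567, -0.422, 0.568]
contact_force: [0.3, 0.1, -0.6]
gripper_width: -0.001
```

The force dropped off, so the carton may be sliding down by itself. A quick look before going on.

```bash
python3 - <<'E'
from h import *
from plant import cams
f=cams.grab_frame('wrist');cv2.imwrite('pics/n1.png',f['img'])
E
```

```text
(no output)
```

View pics/n1.png

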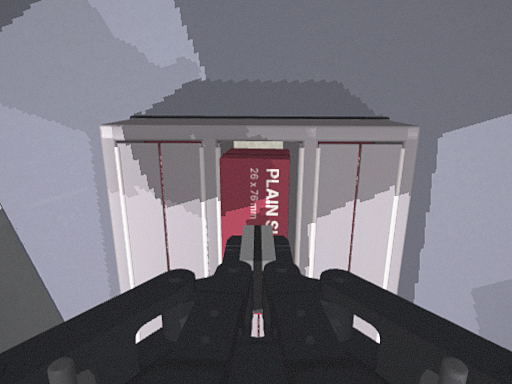

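The carton (220-290, 150-250) is going down level, with its flaps open. I'll keep pressing.

{"fn": "drive_tool", "kwargs": {
  "series": [
    {"x": 0.1,"y": 0,"z": 0,"ax": 0,"ay": 0,"az": 0},
    {"x": 0.2,"y": 0,"z": 0,"ax": 0,"ay": 0,"az": 0},
    {"x": 0.3,"y": 0,"z": 0,"ax": 0,"ay": 0,"az": 0},
    {"x": 0.35,"y": 0,"z": 0,"ax": 0,"ay": 0,"az": 0}
  ]
}}

```text
time: 19.6
tool_pos: [0.5291, 0.1241, 0.0568]
tool_rot: [-0.421, -0.567, -0.422, 0.568]
contact_force: [0.5, -0.0, 0.1]
gripper_width: 0.001
```

{"fn": "drive_tool", "kwargs": {
  "series": [
    {"x": 0.08,"y": 0,"z": 0,"ax": 0,"ay": 0,"az": 0},
    {"x": 0.16,"y": 0,"z": 0,"ax": 0,"ay": 0,"az": 0},
    {"x": 0.2,"y": 0,"z": 0,"ax": 0,"ay": 0,"az": 0},
    {"x": 0.2,"y": 0,"z": 0,"ax": 0,"ay": 0,"az": 0}
  ]
}}

```text
time: 19.93
tool_pos: [0.5294, 0.1241, 0.0523]
tool_rot: [-0.421, -0.568, -0.422, 0.568]
contact_force: [-0.9, 0.3, 0.1]
gripper_width: -0.002
```

{"fn": "drive_tool", "kwargs": {
  "series": [
    {"x": 0.08,"y": 0,"z": 0,"ax": 0,"ay": 0,"az": 0},
    {"x": 0.16,"y": 0,"z": 0,"ax": 0,"ay": 0,"az": 0},
    {"x": 0.2,"y": 0,"z": 0,"ax": 0,"ay": 0,"az": 0},
    {"x": 0.2,"y": 0,"z": 0,"ax": 0,"ay": 0,"az": 0}
  ]
}}

```text
time: 20.27
tool_pos: [0.5293, 0.1241, 0.0473]
tool_rot: [-0.421, -0.568, -0.422, 0.568]
contact_force: [-0.7, 0.6, 0.1]
gripper_width: -0.003
```

{"fn": "drive_tool", "kwargs": {
  "series": [
    {"x": 0.06,"y": 0,"z": 0,"ax": 0,"ay": 0,"az": 0},
    {"x": 0.12,"y": 0,"z": 0,"ax": 0,"ay": 0,"az": 0},
    {"x": 0.12,"y": 0,"z": 0,"ax": 0,"ay": 0,"az": 0}
  ]
}}

```text
time: 20.52
tool_pos: [0.5293, 0.1241, 0.0443]
tool_rot: [-0.421, -0.568, -0.422, 0.568]
contact_force: [-0.2, 0.3, -0.4]
gripper_width: 0.0
```

{"fn": "drive_tool", "kwargs": {
  "series": [
    {"x": 0.06,"y": 0,"z": 0,"ax": 0,"ay": 0,"az": 0},
    {"x": 0.12,"y": 0,"z": 0,"ax": 0,"ay": 0,"az": 0},
    {"x": 0.12,"y": 0,"z": 0,"ax": 0,"ay": 0,"az": 0}
  ]
}}

```text
time: 20.77
tool_pos: [0.5297, 0.1241, 0.0416]
tool_rot: [0.421, 0.568, 0.422, -0.568]
contact_force: [-0.0, -0.9, 0.1]
gripper_width: -0.004
```

{"fn": "drive_tool", "kwargs": {
  "series": [
    {"x": 0.04,"y": 0,"z": 0,"ax": 0,"ay": 0,"az": 0},
    {"x": 0.08,"y": 0,"z": 0,"ax": 0,"ay": 0,"az": 0},
    {"x": 0.08,"y": 0,"z": 0,"ax": 0,"ay": 0,"az": 0}
  ]
}}

```text
time: 21.02
tool_pos: [0.5297, 0.1242, 0.0401]
tool_rot: [0.421, 0.568, 0.422, -0.568]
contact_force: [-1.6, -1.2, 4.0]
gripper_width: 0.001
```

```bash
python3 - <<'E'
from h import *
from plant import cams
f=cams.grab_frame('wrist');cv2.imwrite('pics/n2.png',f['img'])
E
```

```text
(no output)
```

View pics/n2.png

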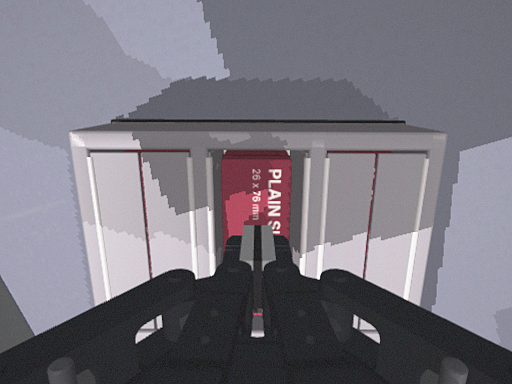

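There is contact at z=0.040, close to the 0.043 expected when home. I'll press lightly to seat it.

{"fn": "drive_tool", "kwargs": {
  "series": [
    {"x": 0.05,"y": 0,"z": 0,"ax": 0,"ay": 0,"az": 0},
    {"x": 0.1,"y": 0,"z": 0,"ax": 0,"ay": 0,"az": 0},
    {"x": 0.1,"y": 0,"z": 0,"ax": 0,"ay": 0,"az": 0}
  ]
}}

```text
time: 21.32
tool_pos: [0.5298, 0.1242, 0.0381]
tool_rot: [0.422, 0.568, 0.422, -0.568]
contact_force: [-3.2, -1.1, 8.3]
gripper_width: -0.004
```

{"fn": "drive_tool", "kwargs": {
  "series": [
    {"x": 0.05,"y": 0,"z": 0,"ax": 0,"ay": 0,"az": 0},
    {"x": 0.1,"y": 0,"z": 0,"ax": 0,"ay": 0,"az": 0},
    {"x": 0.1,"y": 0,"z": 0,"ax": 0,"ay": 0,"az": 0}
  ]
}}

```text
time: 21.57
tool_pos: [0.53, 0.1242, 0.037]
tool_rot: [-0.421, -0.567, -0.422, 0.568]
contact_force: [-7.8, -1.2, 15.5]
gripper_width: 0.002
```

{"fn": "drive_tool", "kwargs": {
  "series": [
    {"x": -0.5,"y": 0,"z": 0,"ax": 0,"ay": 0,"az": 0},
    {"x": -1.5,"y": 0,"z": 0,"ax": 0,"ay": 0,"az": 0},
    {"x": -3,"y": 0,"z": 0,"ax": 0,"ay": 0,"az": 0},
    {"x": -4.5,"y": 0,"z": 0,"ax": 0,"ay": 0,"az": 0},
    {"x": -5,"y": 0,"z": 0,"ax": 0,"ay": 0,"az": 0}
  ]
}}

```text
time: 21.98
tool_pos: [0.5326, 0.1245, 0.1659]
tool_rot: [0.423, 0.571, 0.42, -0.565]
contact_force: [0.1, 0.7, 0.7]
gripper_width: 0.003
```

{"fn": "drive_tool", "kwargs": {
  "series": [
    {"x": 0,"y": 0,"z": 0.6,"ax": 0,"ay": 0,"az": 0},
    {"x": 0,"y": 0,"z": 1.2,"ax": 0,"ay": 0,"az": 0},
    {"x": 0,"y": 0,"z": 1.2,"ax": 0,"ay": 0,"az": 0},
    {"x": 0,"y": 0,"z": 1.2,"ax": 0,"ay": 0,"az": 0}
  ]
}}

```text
time: 22.32
tool_pos: [0.5206, 0.0952, 0.1591]
tool_rot: [-0.421, -0.568, -0.421, 0.568]
contact_force: [0.3, -0.2, 0.7]
gripper_width: -0.001
```

```bash
python3 - <<'E'
from h import *
from plant import cams,sensors
f=cams.grab_frame('wrist');cv2.imwrite('pics/o1.png',f['img'])
cv2.imwrite('pics/o1z.png',cv2.resize(f['img'][90:290,130:390],None,fx=2.9,fy=2.9,interpolation=cv2.INTER_CUBIC))
s=sensors.state();print(s['time'],s['tool_pos'],s['contact_force'])
f=cams.grab_frame('scene');cv2.imwrite('pics/o2.png',f['img'])
f=cams.grab_frame('top');cv2.imwrite('pics/o3.png',f['img'])
E
```

```text
22.3667 [0.52065475 0.0955043  0.15900622] [ 0.6705027   0.31313684 -0.96456552]
```

View pics/o1z.png

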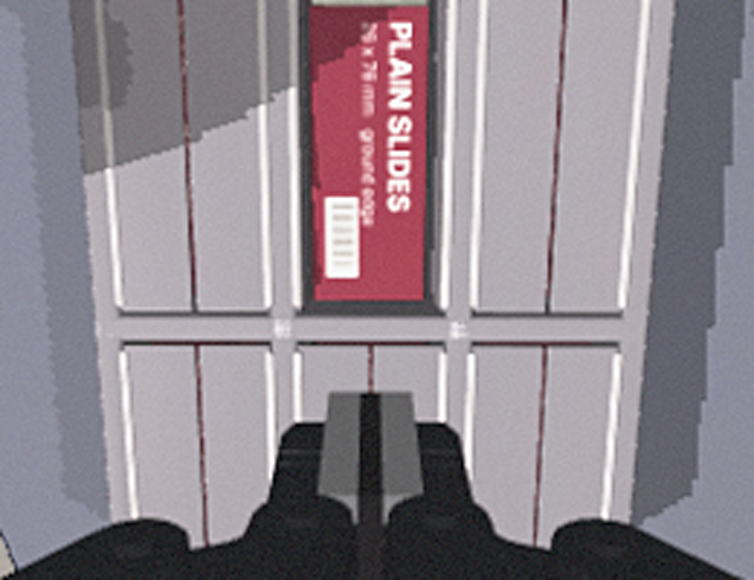

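View pics/o1.png

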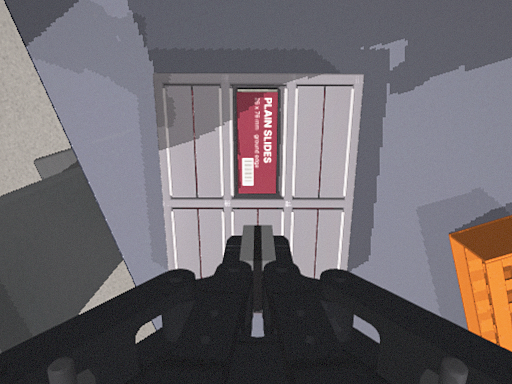

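View pics/o3.png

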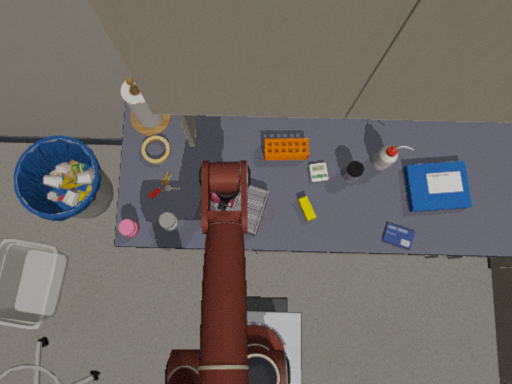

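The carton is deep in the cell with its flaps folded aside. The cup stands at (168,222), and the timer and jar are unmoved. One numeric check on its height, angle and the bystanders.

```bash
python3 - <<'E'
from h import *
from plant import cams,sensors
f=cams.grab_frame('wrist')
uv=(np.array([[311,6],[426,8],[424,300],[314,298]])+.5)/2.9-.5+[130,90]
for z in(.043,.060):
    P=pix2plane(f,uv,z);d=lambda a,b:np.linalg.norm(P[a]-P[b]).round(4)
    q=R.from_euler('z',.2948).apply(P.mean(0)-[.5155,.0778,0])
    l=(P[0]+P[1]-P[2]-P[3])
    print(z,'widths',d(0,1),d(2,3),'len',d(0,3),d(1,2),'in file',q.round(4),'yaw',np.arctan2(-l[0],l[1]))
a=cv2.imread('pics/a_top.png');b=cv2.imread('pics/o3.png')
print('bystander diff',np.abs(a[155:185,305:368].astype(int)-b[155:185,305:368]).max())
s=sensors.state();print(s['time'],s['contact_force'])
E
```

```text
0.043 widths 0.0303 0.0315 len 0.0803 0.0804 in file [-0.0011  0.0487  0.043 ] yaw -0.29162031172956493
0.06 widths 0.0283 0.0294 len 0.075 0.0751 in file [-0.0011  0.0512  0.06  ] yaw -0.2916203117295646
bystander diff 70
22.5167 [-0.81124472 -0.21195816  0.28337372]
```

View pics/o2.png

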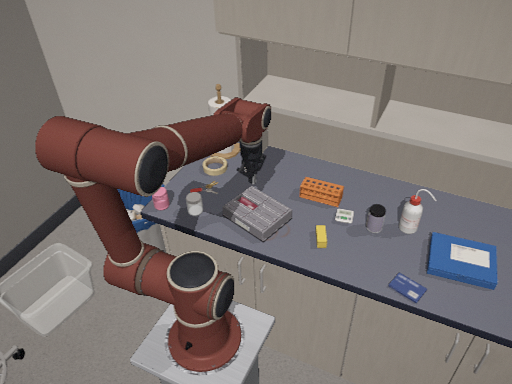

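```bash
python3 -c "
from plant import workorder;print(workorder.job_done())"
```

```text
the job is handed in; nothing more can be done
None
```

The job is handed in at about 22.5 s: the cup is on the worktop, and the red carton is pressed home in the empty cell. No verdict was reported.

- **Cup:** I lifted it off the file and stood it upright on the clear patch at about (0.447, 0.303). The final scene and top views show it standing there.
- **Finding the cell:** Cell (-50, +49) was full, stopping firmly at about 6 mm with 12 N. Cell (0, +49) gave 22 mm at 2.5 N, so I stopped probing there. The pictures agreed: its slit showed no red and the other five did.
- **Carton:** I laid it on those flaps and pressed with shut fingers. It met the sprung floor with its top at about 40–41 mm (43 expected) and was pressed with at most about 15.5 N upward at the wrist.

**Last checks:**
- **Seating:** The picture was consistent with the carton's top at the home height: 80 x 31 mm measured there, 82 x 32 real.
- **Position:** It was centred at (-1, +49) mm in the file, with its long side within 0.01 rad of the file's y axis.
- **Arm:** Nothing was touching it at the end.
- **Bystanders:** The timer and jar look unmoved in the top view. My pixel-difference check on them was inconclusive (maximum difference 70), probably because the arm's shadow had moved.
- **File position:** The first top-view estimate was about 5 mm off the later wrist-camera fits. I used the wrist fits, which agreed to about 1 mm.

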